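# Chill three sample cases in one column

### The job

Lift the cover plate straight and level off the two pins of the chill base and lay it flat along the middle of the rubber mat. Then stack the three closed sample cases in one column in the middle of the chill base, between the pins: the largest at the bottom, the middle one on it, the smallest on top, each centred and squared up with what is below it. Set things down rather than dropping them, keep them upright, and leave the other things on the bench where they are.

Things in the scene. Friction and masses are not known exactly. Their poses are not given: they have to be found in the camera images.
- base_top (a point): centre of the top face of the chill base, 30 mm above the bench. The base is a fixed black-and-aluminium slab 200 x 90 mm (x long, y across, z up). Two upright steel pins, 10 mm diameter, rise 45 mm above this face, on its long centre line 85 mm to each side of this point (to 75 mm above the bench). The cover plate lies on it at the start
- plate_handle (a point): centre of the grip bar of the steel cover plate. The bar is 80 mm long (along x of the plate), 14 mm wide (y), 14 mm high, its centre 46 mm above the plate's underside, on two 10 mm posts at x = +-34 mm; fully open space under the bar between the posts, 33 mm high
- plate_under (a point): centre of the underside of the steel cover plate, 196 x 84 x 6 mm (x long, y across, z up), mass 0.25 to 0.5 kg. It lies flat on the chill base with the two pins through its two holes (13 mm, 85 mm to each side of this point along x), so its underside must rise more than 45 mm before it is clear
- mat_top (a point): centre of the top face of the black rubber mat, 240 x 130 mm (x long, y across), 3 mm thick, fixed flat on the bench
- case_l_mid (a point): centre, half-way up, of the largest closed grey sample case, 130 x 60 x 42 mm (x long, y across, z up), flat top and bottom, mass 0.2 to 0.45 kg; it stands flat on the bench at the start
- case_m_mid (a point): centre, half-way up, of the middle closed grey sample case, 105 x 54 x 36 mm (x long, y across, z up), flat top and bottom, mass 0.15 to 0.35 kg; it stands flat on the bench at the start
- case_s_mid (a point): centre, half-way up, of the smallest closed grey sample case, 80 x 46 x 30 mm (x long, y across, z up), flat top and bottom, mass 0.1 to 0.25 kg; it stands flat on the bench at the start
- case_l: the same largest case; origin at the centre of its underside
- case_m: the same middle case; origin at the centre of its underside
- case_s: the same smallest case; origin at the centre of its underside
- plate: the same cover plate; origin at the centre of its underside
- jar: bystander, to be left alone: squat closed amber jar, 40 mm across, 45 mm tall, among the cases; origin at the centre of its underside
- stopper: bystander, to be left alone: rubber stopper, 34 mm across, 28 mm tall, standing on its narrow end; origin at the centre of its underside
- amber: bystander, to be left alone: amber reagent bottle, 66 mm across, 140 mm tall; origin at the centre of its underside
- flask: bystander, to be left alone: green glass conical flask, 82 mm across the foot, 110 mm tall; origin at the centre of its underside
- wash: bystander, to be left alone: white plastic bottle, 64 mm across, 150 mm tall; origin at the centre of its underside
- timer: bystander, to be left alone: white plastic timer box, 50 x 70 x 22 mm; origin at the centre of its underside
- spatula: bystander, to be left alone: spatula 180 mm long lying flat
Mind the look-alikes: they are no part of the job. What is shaped like the case_l but green or turquoise is not meant. Leave any green look-alike of the case_m alone.

How it is judged:
On the way, in this order (a step that is already met when the one before it is completed fails the run):
1. the cover plate is level and clear above the pins, still over the base (z of plate_under in the frame of base_top above 0.046 m and horizontal distance between plate_under and base_top below 0.05 m and angle between plate_under's own z axis and vertical below 0.15 rad), for 0.05 s.
2. the cover plate lies flat along the middle of the mat, let go (horizontal distance between plate_under and mat_top below 0.03 m and angle between the x axis of plate_under and the x axis of mat_top, either way round below 0.2 rad and z of plate_under in the frame of mat_top below 0.005 m and angle between plate_under's own z axis and vertical below 0.05 rad and contact force between the fingers and plate below 0.05 N), for 0.2 s.
3. the largest case stands centred and square on the chill base between the pins, let go (horizontal distance between case_l_mid and base_top below 0.01 m and angle between the x axis of case_l_mid and the x axis of base_top, either way round below 0.14 rad and angle between case_l_mid's own z axis and vertical below 0.06 rad and z of case_l_mid in the frame of base_top between 0.016 and 0.026 m and contact force between the fingers and case_l below 0.05 N), for 0.2 s.
4. the middle case stands centred and square on the largest, let go (horizontal distance between case_m_mid and case_l_mid below 0.01 m and angle between the x axis of case_m_mid and the x axis of case_l_mid, either way round below 0.14 rad and angle between case_m_mid's own z axis and vertical below 0.06 rad and z of case_m_mid in the frame of case_l_mid between 0.034 and 0.044 m and contact force between the fingers and case_m below 0.05 N), for 0.2 s.
5. the smallest case stands centred and square on the middle one, let go (horizontal distance between case_s_mid and case_m_mid below 0.01 m and angle between the x axis of case_s_mid and the x axis of case_m_mid, either way round below 0.14 rad and angle between case_s_mid's own z axis and vertical below 0.06 rad and z of case_s_mid in the frame of case_m_mid between 0.028 and 0.038 m and contact force between the fingers and case_s below 0.05 N), for 0.2 s.
At the end, for the whole second after the job is handed in: Plate flat on the mat, within 30 mm of its centre and 0.2 rad of its length; largest case on the base, middle on largest, smallest on middle, each level, centred within 10 mm and aligned within 0.14 rad on what is below; all at rest and let go (all of step 2 and all of step 3 and all of step 4 and all of step 5 and linear speed of each of case_l, case_m, case_s, plate below 0.02 m/s); the robot touches nothing.
It fails at once if the cover plate is cocked by more than 0.14 rad (8 degrees) while still on the pins (z of plate_under in the frame of base_top below 0.046 m and horizontal distance between plate_under and base_top below 0.03 m and angle between plate_under's own z axis and vertical above 0.14 rad).
It fails at once if the cover plate or a case is tipped by more than 0.5 rad (angle between any of plate_under, case_l_mid, case_m_mid, case_s_mid's own z axis and vertical above 0.5 rad).
It fails at once if the cover plate or a case is dropped (moves faster than 0.6 m/s, a fall of about 20 mm, with no finger on it) ((linear speed of case_l above 0.6 m/s and contact force between the fingers and case_l below 0.05 N) or (linear speed of case_m above 0.6 m/s and contact force between the fingers and case_m below 0.05 N) or (linear speed of case_s above 0.6 m/s and contact force between the fingers and case_s below 0.05 N) or (linear speed of plate above 0.6 m/s and contact force between the fingers and plate below 0.05 N)).
It fails at once if a bystander is moved by more than 30 mm or tipped over (distance of any of jar, stopper, amber, flask, wash, timer, spatula from where it was at the start of the episode above 0.03 m or angle between any of jar, stopper, amber, flask, wash, timer's own z axis and vertical above 0.6 rad).
It also fails if it takes over 72 s, if anything falls off the work surface, if the arm or the gripper's body presses on something with over 40 N, if the wrist force passes 120 N, or if a joint passes its speed limit or range.

### The arm

A 6-joint arm with a two-finger parallel gripper is mounted at the origin on the work surface. World frame = base frame: x ahead of the robot, y to its left, z up, the work surface at z = 0. Lengths are in m, angles in rad, forces in N, time in s.
With the tool pointing down it reaches from about 0.375 to 0.9 m from the base axis. Payload 3.1 kg.
Tool frame: the origin (TCP) lies at the very end of the fingers, on their centre line; the grasp point (between the pads) lies 19 mm behind it; z points along the fingers, y is the direction in which the jaws open and shut (so a half turn about z gives the same grasp; the last joint's range is limited). The gripper opens to 87 mm and grips with 3 to 60 N. Pads are 19 mm wide; open, the fingers measure 117 mm over their backs; the gripper's body (75 mm by 190 mm) begins 51 mm behind the grasp point.
Start: joints at [-1.327, 0.527, 1.433, -0, 1.181, -0.178], TCP at [0.256, -0.57, 0.223] pointing down, gripper open.
Joint ranges: [-3.08, 3.08], [-0.75, 2.2], [0.22, 2.44], [-1.43, 4.57], [0, 2.65], [-2.85, 2.85]. Speed limits (rad/s): [2.79, 2.79, 3.14, 3.14, 3.14, 3.14].

### API

Orientations are given as a unit quaternion [x, y, z, w].
In Python, from rig import robot gives the robot as it stands. The module is installed in compiled form; this text tells all that it offers.
- The arm moves only by the tool send_rows, never from a script. Its argument "deltas" is a list of rows, each an object of numbers: "tx", "ty", "tz": the shift along the tool's x, y, z in cm; "rx", "ry", "rz": the turn, a rotation vector about the tool's x, y, z in rad. A call has 1 to 5 rows; each row is the pose to reach, as a shift and turn from the pose commanded when the call began, along the tool's axes at that moment; what a row does not reach only later rows make up. A row lasts 1/12 s, in which the tool goes at most 41.7 mm and 7.16 degrees, less where a joint would pass 70% of its speed; a pose out of reach is approached as far as the arm can. A call with a gripper value outside its range is refused whole. "claw" is the finger opening in cm, from 0 to 8.7, set as the call begins (left out, the last holds). The fingers move at their own pace and stop on an object; "squeeze" is the grip in N (left out, the last holds). Time passes only in rows, so rows that repeat a pose let the fingers close. It gives the time, the measured TCP pose, the force and the opening at its end, in the units of the state.
- robot.get_obs(): the state, without advancing time (a new reading comes with each control period).
- robot.camera(name): name is "side" or "top" or "wrist"; returns a dict with "color" (480x640x3 uint8, red, green, blue), "z_map" (480x640 float32, m along the optical axis (not along the pixel's ray), 0 where there is no reading), "intrinsics" (3x3 intrinsics, pixels), "distortion" ([k1, k2, p1, p2, k3] as OpenCV has them; the pictures are not rectified), "R" (3x3) and "t" (3): a world point X has camera coordinates R X + t; the wrist camera has in their place "tool_from_camera" (4x4, takes a point from camera to tool coordinates, whose origin is the TCP and whose axes are the flange's). Camera axes: x right, y down, z forward; pixel columns grow to the right and rows downward; lengths in m; the calibration is good to about 2 mm. A picture is of the moment at which its call begins: read the wrist's pose just before it.
- robot.hand_in(): hands the job in, once; it reports no verdict.
Trained networks look in the newest picture that a camera, given by its name, has taken for a name from the list of things; names that differ only in an ending like _2 or _b are one class to them, and where a whole thing is asked for, a point or a joint stands for the part that bears it (a point fixed in the world has none). Each returns a list of dicts, best first, with "p" (0 to 1); they miss things now and then, are a little off and sometimes report something else, mostly with a low value. They report only what shows in the picture. A call takes as long as a camera call. They do not tell look-alikes from the thing itself.
- robot.outline_of(label, camera): "pixels" (480x640 bool, what is visible of it) and "xy" ([column, row] in pixels, amid what is visible of it).
- robot.tip_of(label, camera): "xy" ([column, row] in pixels: a listed point, or the origin of a listed thing).
The state is a dict: "time": time; "q": joint angles; "joint_velocities": joint speeds; "joint_torque": joint torques, N m; "position": TCP position; "tool_rot": TCP orientation; "ft_force": force on the tool from outside, world axes, zero at the start; "moment": the same for the moment, N m; "grip_width": finger opening in m.
Only numpy, scipy, OpenCV 4.12 (cv2) and the standard library are available. Lean on these libraries where they do the work, as an engineer would, in place of code of your own. Each camera call takes 0.05 s, during which the arm holds its last target.

## Working session

There is one attempt and no reset: what is moved stays moved. The work goes in short steps, Python scripts to look and compute and a tool call to move; the robot and the scene stay as the last step left them, time stands still between calls to the robot, and variables do not carry over. Pictures are saved under pics/ and viewed, and the job is handed in when it is done.

Besides the shell and the picture viewer there is one more tool, called after ">>>" by a JSON object that holds its "fn" and its "kwargs". send_rows: Moves the arm, as the interface text tells. Its arguments: {"type":"object","properties":{"deltas":{"type":"array","items":{"type":"object","properties":{"tx":{"type":"number"},"ty":{"type":"number"},"tz":{"type":"number"},"rx":{"type":"number"},"ry":{"type":"number"},"rz":{"type":"number"}}}},"claw":{"type":"number"},"squeeze":{"type":"number"}},"required":["deltas"]}

```bash
mkdir -p pics; ls
python3 - <<'E'
from rig import robot
import cv2,numpy as np
o=robot.get_obs()
for k in o: print(k,np.round(o[k],4))
for n in ["side","top","wrist"]:
    c=robot.camera(n)
    cv2.imwrite(f"pics/{n}0.png",c["color"][:,:,::-1])
    for k in c:
        if k not in("color","z_map"): print(n,k,np.round(c[k],4).tolist())
E
```

```text
pics
time 0.0
q [-1.3275  0.5285  1.4339 -0.      1.1814 -0.1785]
joint_velocities [ 0.0008 -0.0017 -0.002   0.001  -0.0011  0.0008]
joint_torque [-1.00000e-04 -4.40049e+01 -1.76594e+01  6.33000e-02  5.81000e-02
 -2.00000e-04]
position [ 0.2557 -0.5695  0.2216]
tool_rot [ 0.9778  0.2093 -0.     -0.0011]
ft_force [-0.8928 -0.2867 -0.5607]
moment [ 0.0158 -0.0192 -0.0066]
grip_width 0.087
side intrinsics [[501.849, 0.0, 323.236], [0.0, 501.849, 240.3554], [0.0, 0.0, 1.0]]
side distortion [-0.0229, 0.0, 0.0, 0.0, 0.0]
side R [[-0.8101, -0.5862, -0.0101], [-0.4244, 0.5983, -0.6797], [0.4045, -0.5463, -0.7335]]
side t [0.3843, 0.2995, 1.0152]
top intrinsics [[480.0964, 0.0, 327.2954], [0.0, 480.0964, 238.1805], [0.0, 0.0, 1.0]]
top distortion [-0.1278, 0.0, 0.0, 0.0, 0.0]
top R [[0.0153, -0.9999, 0.0038], [-0.9865, -0.0158, -0.1633], [0.1633, -0.0012, -0.9866]]
top t [-0.0568, 0.5042, 1.3557]
wrist intrinsics [[345.7326, 0.0, 319.4724], [0.0, 345.7326, 243.4338], [0.0, 0.0, 1.0]]
wrist distortion [-0.0191, 0.0, 0.0, 0.0, 0.0]
wrist tool_from_camera [[0.0012, -0.9615, -0.2748, 0.0759], [1.0, 0.001, 0.001, -0.0007], [-0.0007, -0.2748, 0.9615, -0.1634], [0.0, 0.0, 0.0, 1.0]]
```

View pics/top0.png

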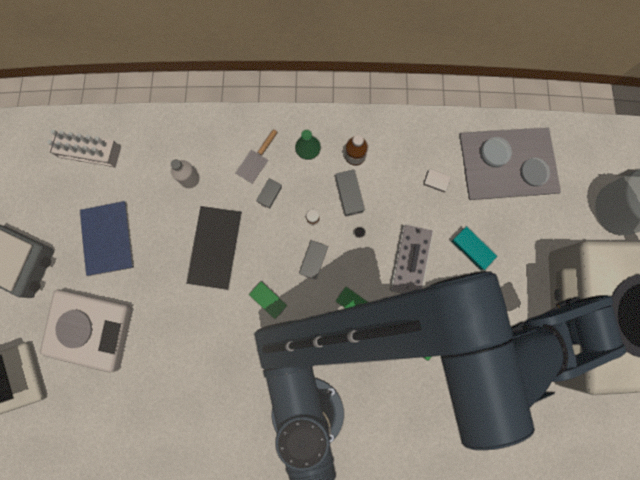

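View pics/side0.png

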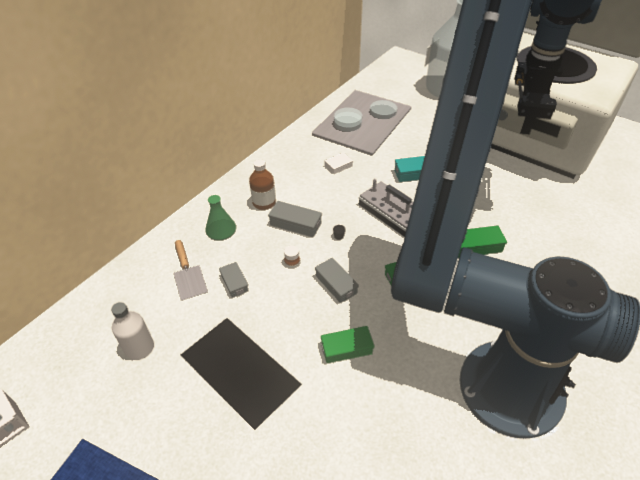

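View pics/wrist0.png

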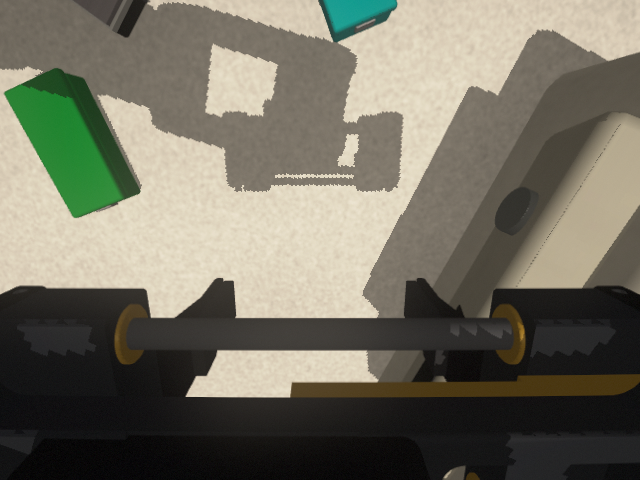

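The top view shows three grey cases at about (349,192), (314,259) and (269,193). The plate is at (411,257) and the mat at (214,247). The green cases at (267,299) and (352,297) and the turquoise one at (474,248) are look-alikes. Next I measure poses.

```bash
cat > h.py <<'E'
from rig import robot
import cv2,numpy as np
from scipy.spatial.transform import Rotation as Ro
def cam(n):
    o=robot.get_obs(); c=robot.camera(n)
    if n=="wrist":
        T=np.eye(4);T[:3,:3]=Ro.from_quat(o["tool_rot"]).as_matrix();T[:3,3]=o["position"]
        W=T@c["tool_from_camera"]
    else:
        W=np.eye(4);W[:3,:3]=c["R"].T;W[:3,3]=-c["R"].T@c["t"]
    c["W"]=W
    return c
def pts(c,uv):
    uv=np.asarray(uv,float).reshape(-1,2)
    z=c["z_map"][np.round(uv[:,1]).astype(int),np.round(uv[:,0]).astype(int)]
    n=cv2.undistortPoints(uv.reshape(-1,1,2),c["intrinsics"],c["distortion"]).reshape(-1,2)
    P=np.c_[n*z[:,None],z]; ok=z>0
    return (P@c["W"][:3,:3].T+c["W"][:3,3])[ok]
def ray(c,uv,h):
    n=cv2.undistortPoints(np.float64(uv).reshape(-1,1,2),c["intrinsics"],c["distortion"]).reshape(-1,2)
    d=np.c_[n,np.ones(len(n))]@c["W"][:3,:3].T; o=c["W"][:3,3]
    return o+d*((h-o[2])/d[:,2])[:,None]
def proj(c,X):
    M=np.linalg.inv(c["W"])
    return cv2.projectPoints(np.float64(X).reshape(-1,3),cv2.Rodrigues(M[:3,:3])[0],M[:3,3],c["intrinsics"],c["distortion"])[0].reshape(-1,2)
def mpts(c,m):
    v,u=np.nonzero(m); return pts(c,np.c_[u,v])
def rect(P):
    (x,y),(a,b),t=cv2.minAreaRect(np.float32(P[:,:2]*1000))
    if a<b: a,b,t=b,a,t+90
    t=(t+90)%180-90
    return np.round([x,y,a,b,t],1)
def topface(P,tol=.005):
    h=np.median(P[P[:,2]>np.percentile(P[:,2],60),2]); return P[abs(P[:,2]-h)<tol],h
E
python3 - <<'E'
from h import *
for n in ["top","side","wrist"]:
    c=cam(n)
    b=mpts(c,np.ones((480,640),bool)) if n!="wrist" else None
    if b is not None:
        s=b[(abs(b[:,2])<.01)&(b[:,0]>.3)]; print(n,"bench z",np.median(s[:,2]))
    for l in ["case_l","case_m","case_s","plate","jar","stopper","amber","flask","wash","timer","spatula"]:
        r=robot.outline_of(l,n)
        for d in r[:5]:
            P=mpts(c,d["pixels"])
            if len(P)<10: continue
            F,h=topface(P)
            print(n,l,round(d["p"],2),np.round(d["xy"]),"rect mm",rect(F),"h",round(h*1000,1),len(F))
    for l in ["base_top","plate_handle","plate_under","mat_top"]:
        print(n,l,[(round(d["p"],2),np.round(d["xy"],1)) for d in robot.tip_of(l,n)[:2]])
    if n!="wrist":
        # mat: dark pixels
        g=c["color"].max(2)<45
        nl,lab,st,ce=cv2.connectedComponentsWithStats(g.astype(np.uint8))
        for i in range(1,nl):
            if st[i,4]>1500: P=mpts(c,lab==i); print("dark",ce[i],rect(P),np.median(P[:,2]))
E
```

```text
top bench z 0.0002536132184274287
top case_l 0.97 [314. 258.] rect mm [442.3  -9.7 104.7  53.4 -18.5] h 38.2 520
top case_l 0.95 [477. 248.] rect mm [ 484.1 -483.6  130.    61.6   46.7] h 43.9 694
top case_l 0.88 [350. 298.] rect mm [ 324.8 -117.4   70.5   52.3   56.5] h 38.0 271
top case_l 0.83 [350. 191.] rect mm [ 646.2 -113.6  129.9   59.2   14.7] h 44.4 650
top case_l 0.71 [268. 192.] rect mm [642.3 128.7  81.5  47.2 -26. ] h 32.1 328
top case_m 0.97 [314. 258.] rect mm [442.3  -9.7 104.7  53.4 -18.5] h 38.2 520
top case_m 0.95 [477. 248.] rect mm [ 484.1 -483.6  130.    61.6   46.7] h 43.9 694
top case_m 0.88 [350. 298.] rect mm [ 324.8 -117.4   70.5   52.3   56.5] h 38.0 271
top case_m 0.83 [350. 191.] rect mm [ 646.2 -113.6  129.9   59.2   14.7] h 44.4 650
top case_m 0.71 [268. 192.] rect mm [642.3 128.7  81.5  47.2 -26. ] h 32.1 328
top case_s 0.97 [314. 258.] rect mm [442.3  -9.7 104.7  53.4 -18.5] h 38.2 520
top case_s 0.95 [477. 248.] rect mm [ 484.1 -483.6  130.    61.6   46.7] h 43.9 694
top case_s 0.88 [350. 298.] rect mm [ 324.8 -117.4   70.5   52.3   56.5] h 38.0 271
[... 3984 characters left out ...]
32668705604768855
wrist case_l 0.81 [349.  16.] rect mm [ 438.1 -524.4   64.7   25.9  -66.4] h 43.5 1559
wrist case_l 0.66 [ 72. 141.] rect mm [ 223.  -313.8  129.3   61.1   44.5] h 43.5 8483
wrist case_m 0.81 [349.  16.] rect mm [ 438.1 -524.4   64.7   25.9  -66.4] h 43.5 1559
wrist case_m 0.66 [ 72. 141.] rect mm [ 223.  -313.8  129.3   61.1   44.5] h 43.5 8483
wrist case_s 0.81 [349.  16.] rect mm [ 438.1 -524.4   64.7   25.9  -66.4] h 43.5 1559
wrist case_s 0.66 [ 72. 141.] rect mm [ 223.  -313.8  129.3   61.1   44.5] h 43.5 8483
wrist plate 0.85 [99.  7.] rect mm [ 349.  -309.7   40.3   19.4  -65. ] h 37.7 635
wrist base_top []
wrist plate_handle []
wrist plate_under []
wrist mat_top []
```

Run:
```python
from h import *
for n in ["top","side"]:
    c=cam(n)
    d=robot.outline_of("mat_top",n)
    for e in d[:2]:
        F=mpts(c,e["pixels"]); print(n,"outline",round(e["p"],2),e["xy"],rect(F),np.median(F[:,2]))
    t=robot.tip_of("mat_top",n)
    print(ray(c,[t[0]["xy"]],.003))
    # dark flood
    g=cv2.cvtColor(c["color"],cv2.COLOR_RGB2GRAY)
    u,v=np.round(t[0]["xy"]).astype(int); 
    m=np.zeros((482,642),np.uint8); cv2.floodFill(g.copy(),m,(int(u),int(v)),255,10,10,cv2.FLOODFILL_FIXED_RANGE)
    m=m[1:-1,1:-1]>0; vv,uu=np.nonzero(m); print("flood",m.sum(),rect(ray(c,np.c_[uu,vv],.003)))
    for l,h in [("base_top",.030),("plate_handle",.076),("plate_under",.030)]:
        t=robot.tip_of(l,n); print(l,[np.round(ray(c,[x["xy"]],h),4).tolist() for x in t[:1]])
    # plate handle points
    d=robot.outline_of("plate",n)
    P=mpts(c,d[0]["pixels"])
    B=P[P[:,2]>.068]; print("bar",rect(B) if len(B)>4 else None,len(B),np.percentile(P[:,2],[5,50,95,99]))
    if n=="top":
        cv2.imwrite("pics/crop1.png",cv2.resize(c["color"][140:310,230:440,::-1],None,fx=3.6,fy=3.4))
```

```text
top outline 0.76 [210.5, 249.9] [481.3 291.4 234.6 131.2  -7.1] 0.0031625390701629508
[[0.46871426 0.29772939 0.003     ]]
flood 3095 [479.8 291.5 233.2 124.   -7.3]
base_top [[[0.4568, -0.2974, 0.03]]]
plate_handle [[[0.4641, -0.301, 0.076]]]
plate_under [[[0.4414, -0.2939, 0.03]]]
bar [ 446.4 -296.3   79.5   15.   -11.3] 156 [0.03064608 0.03602893 0.08113041 0.08514578]
side outline 0.68 [239.6, 372.0] [481.3 291.2 245.5 133.6  -7.5] 0.00287649568913273
[[0.48340349 0.29057054 0.003     ]]
flood 6079 [480.  292.8 235.9 125.9  -7.2]
base_top [[[0.4501, -0.2929, 0.03]]]
plate_handle [[[0.4394, -0.2935, 0.076]]]
plate_under [[[0.4382, -0.2877, 0.03]]]
bar [ 446.6 -297.8   82.2   17.5  -12.5] 197 [0.03232609 0.03626595 0.0822416  0.08438933]
```

View pics/crop1.png

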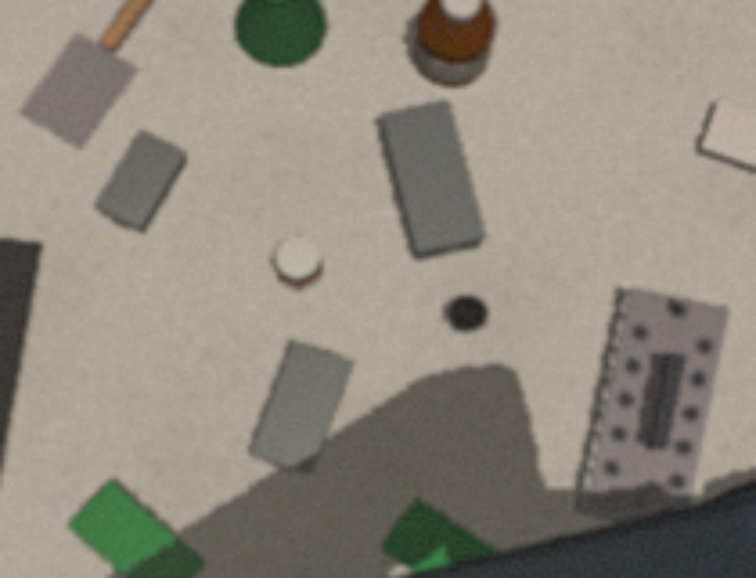

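The crop confirms the three grey cases: L at (349,192), M at (314,259) and S at (269,193). Their measured sizes match, and the green and turquoise ones are excluded. I'll add a planning helper and then move over the plate.

```bash
cat > go.py <<'E'
import sys
from h import *
def plan(x,y,z,yaw):
    o=robot.get_obs(); R=Ro.from_quat(o["tool_rot"]); p=np.array(o["position"])
    a=np.radians(yaw); T=Ro.from_matrix(np.array([[np.cos(a),np.sin(a),0],[np.sin(a),-np.cos(a),0],[0,0,-1]]))
    d=R.inv().apply(np.array([x,y,z])-p)*100; r=(R.inv()*T).as_rotvec()
    print("t %.2f pos %s yaw %.1f F %s w %.4f"%(o["time"],np.round(p*1000,1),np.degrees(np.arctan2(*R.as_matrix()[[1,0],0])),np.round(o["ft_force"],1),o["grip_width"]))
    print("tx %.2f ty %.2f tz %.2f | rx %.3f ry %.3f rz %.3f | rows>=%d"%(*d,*r,max(np.linalg.norm(d)/4.17,np.linalg.norm(r)/.125)+1))
if __name__=="__main__": plan(*map(float,sys.argv[1:5]))
E
python3 go.py .447 -.297 .2 168.3
```

```text
t 3.25 pos [ 255.9 -570.2  222.5] yaw 24.2 F [-0.3 -0.9 -0.2] w 0.0868
tx 28.62 ty -17.10 tz 2.25 | rx -0.000 ry -0.000 rz -2.516 | rows>=21
```

>>> {"fn": "send_rows", "kwargs": {"deltas": [{"tx":7,"ty":-4.2,"tz":0.5,"rz":-0.12},{"tx":10,"ty":-6,"tz":0.8,"rz":-0.24},{"tx":13,"ty":-7.8,"tz":1,"rz":-0.36},{"tx":16,"ty":-9.6,"tz":1.2,"rz":-0.48},{"tx":19,"ty":-11.4,"tz":1.5,"rz":-0.6}]}}

```text
schema error: expected keys tx, ty, tz, rx, ry, rz
```

```bash
python3 go.py .447 -.297 .2 168.3
```

```text
t 3.25 pos [ 255.9 -570.2  222.5] yaw 24.2 F [-0.3 -0.9 -0.2] w 0.0868
tx 28.62 ty -17.10 tz 2.25 | rx -0.000 ry -0.000 rz -2.516 | rows>=21
```

>>> {"fn": "send_rows", "kwargs": {"deltas": [{"tx":3,"ty":-1.8,"tz":0.3,"rx":0,"ry":0,"rz":-0.12},{"tx":6,"ty":-3.6,"tz":0.6,"rx":0,"ry":0,"rz":-0.24},{"tx":9,"ty":-5.4,"tz":0.9,"rx":0,"ry":0,"rz":-0.36},{"tx":12,"ty":-7.2,"tz":1.2,"rx":0,"ry":0,"rz":-0.48},{"tx":15,"ty":-9,"tz":1.5,"rx":0,"ry":0,"rz":-0.6}]}}

```text
time: 3.67
position: [0.3565, -0.4254, 0.2075]
tool_rot: [0.871, 0.491, 0.0, 0.0]
ft_force: [-0.1, -0.2, 0.3]
grip_width: 0.087
```

```bash
python3 go.py .447 -.297 .2 168.3
```

```text
t 3.67 pos [ 356.5 -425.4  207.5] yaw 58.8 F [-0.1 -0.2  0.3] w 0.0870
tx 15.67 ty 1.10 tz 0.75 | rx 0.000 ry 0.000 rz -1.910 | rows>=16
```

>>> {"fn": "send_rows", "kwargs": {"deltas": [{"tx":5,"ty":0.4,"tz":0.2,"rx":0,"ry":0,"rz":-0.12},{"tx":9,"ty":0.7,"tz":0.4,"rx":0,"ry":0,"rz":-0.24},{"tx":12.5,"ty":0.9,"tz":0.6,"rx":0,"ry":0,"rz":-0.36},{"tx":15.67,"ty":1.1,"tz":0.75,"rx":0,"ry":0,"rz":-0.48},{"tx":15.67,"ty":1.1,"tz":0.75,"rx":0,"ry":0,"rz":-0.6}]}}

```text
time: 4.08
position: [0.4493, -0.293, 0.1998]
tool_rot: [0.685, 0.729, 0.001, -0.001]
ft_force: [0.0, -0.6, -0.3]
grip_width: 0.087
```

>>> {"fn": "send_rows", "kwargs": {"deltas": [{"tx":0,"ty":0,"tz":0,"rx":0,"ry":0,"rz":-0.12},{"tx":0,"ty":0,"tz":0,"rx":0,"ry":0,"rz":-0.24},{"tx":0,"ty":0,"tz":0,"rx":0,"ry":0,"rz":-0.36},{"tx":0,"ty":0,"tz":0,"rx":0,"ry":0,"rz":-0.48},{"tx":0,"ty":0,"tz":0,"rx":0,"ry":0,"rz":-0.6}]}}

```text
time: 4.5
position: [0.4472, -0.2987, 0.2002]
tool_rot: [0.441, 0.897, -0.0, 0.0]
ft_force: [-0.1, 0.1, -0.7]
grip_width: 0.0869
```

>>> {"fn": "send_rows", "kwargs": {"deltas": [{"tx":0,"ty":0,"tz":0,"rx":0,"ry":0,"rz":-0.12},{"tx":0,"ty":0,"tz":0,"rx":0,"ry":0,"rz":-0.24},{"tx":0,"ty":0,"tz":0,"rx":0,"ry":0,"rz":-0.36},{"tx":0,"ty":0,"tz":0,"rx":0,"ry":0,"rz":-0.48},{"tx":0,"ty":0,"tz":0,"rx":0,"ry":0,"rz":-0.6}]}}

```text
time: 4.92
position: [0.4471, -0.2988, 0.2002]
tool_rot: [0.156, 0.988, -0.0, 0.0]
ft_force: [0.1, 0.4, 0.2]
grip_width: 0.0873
```

```bash
python3 go.py .447 -.297 .2 168.3
python3 - <<'E'
from h import *
c=cam("wrist"); cv2.imwrite("pics/w1.png",c["color"][:,:,::-1])
for l,h in [("plate_handle",.076),("base_top",.03)]:
    t=robot.tip_of(l,"wrist"); print(l,[(round(x["p"],2),np.round(ray(c,[x["xy"]],h),4).tolist()) for x in t[:1]])
d=robot.outline_of("plate","wrist")
P=mpts(c,d[0]["pixels"])
B=P[(P[:,2]>.076)&(P[:,2]<.09)]; print("bar",rect(B),np.median(B[:,2]),len(B),"pl",rect(P[(P[:,2]>.032)&(P[:,2]<.040)]),np.median(P[:,2]))
E
```

```text
t 4.92 pos [ 447.1 -298.8  200.2] yaw 162.0 F [0.1 0.4 0.2] w 0.0873
tx 0.07 ty 0.17 tz 0.02 | rx -0.000 ry 0.000 rz -0.110 | rows>=1
plate_handle [(0.86, [[0.4492, -0.2966, 0.076]])]
base_top []
bar [ 446.6 -297.5   79.9   14.1  -11.8] 0.08415471599967447 1534 pl [ 447.  -297.4  196.8   84.9  -11.4] 0.03739833026446676
```

View pics/w1.png

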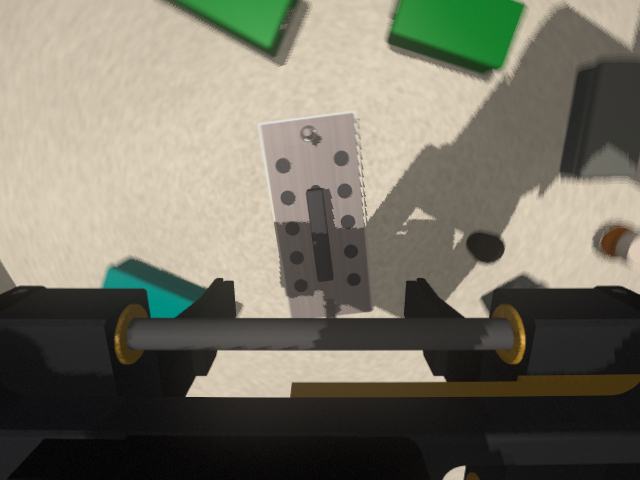

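The wrist view shows the plate with its bar near (319,235) and one pin at (310,133). The bar measures (446.7, -297.5), yaw -11.7°, top at 84 mm, which agrees with the expected size and height. Descending to grip it.

>>> {"fn": "send_rows", "kwargs": {"deltas": [{"tx":0,"ty":0,"tz":3,"rx":0,"ry":0,"rz":-0.11},{"tx":0.04,"ty":0.13,"tz":7,"rx":0,"ry":0,"rz":-0.11},{"tx":0.04,"ty":0.13,"tz":11,"rx":0,"ry":0,"rz":-0.11},{"tx":0.04,"ty":0.13,"tz":14.3,"rx":0,"ry":0,"rz":-0.11},{"tx":0.04,"ty":0.13,"tz":14.3,"rx":0,"ry":0,"rz":-0.11}]}}

```text
time: 5.53
position: [0.4436, -0.2941, 0.0511]
tool_rot: [0.106, 0.994, 0.004, -0.005]
ft_force: [-0.4, 0.1, -0.5]
grip_width: 0.0871
```

```bash
python3 go.py .4467 -.2975 .057 168.3
```

```text
t 5.53 pos [ 443.6 -294.1   51.1] yaw 167.8 F [-0.4  0.1 -0.5] w 0.0871
tx -0.37 ty -0.27 tz -0.59 | rx 0.007 ry -0.011 rz -0.008 | rows>=1
```

>>> {"fn": "send_rows", "kwargs": {"deltas": [{"tx":0,"ty":0,"tz":0,"rx":0,"ry":0,"rz":0},{"tx":0,"ty":0,"tz":0,"rx":0,"ry":0,"rz":0}]}}

```text
time: 5.7
position: [0.448, -0.2983, 0.0584]
tool_rot: [0.105, 0.994, -0.001, 0.001]
ft_force: [-0.3, 0.1, 0.5]
grip_width: 0.087
```

```bash
python3 go.py .4467 -.2975 .057 168.3
```

```text
t 5.70 pos [ 448.  -298.3   58.4] yaw 167.9 F [-0.3  0.1  0.5] w 0.0870
tx 0.14 ty 0.05 tz 0.14 | rx -0.001 ry 0.002 rz -0.006 | rows>=1
```

>>> {"fn": "send_rows", "kwargs": {"deltas": [{"tx":0,"ty":0,"tz":0,"rx":0,"ry":0,"rz":0},{"tx":0,"ty":0,"tz":0,"rx":0,"ry":0,"rz":0},{"tx":0,"ty":0,"tz":0,"rx":0,"ry":0,"rz":0},{"tx":0,"ty":0,"tz":0,"rx":0,"ry":0,"rz":0},{"tx":0,"ty":0,"tz":0,"rx":0,"ry":0,"rz":0}], "claw": 0.5, "squeeze": 45}}

```text
time: 6.12
position: [0.4474, -0.2977, 0.058]
tool_rot: [0.105, 0.994, -0.001, 0.001]
ft_force: [-0.6, -0.5, 1.0]
grip_width: 0.0613
```

```bash
python3 go.py .4467 -.2975 .057 168.3
```

```text
t 6.12 pos [ 447.4 -297.7   58. ] yaw 168.0 F [-0.6 -0.5  1. ] w 0.0613
tx 0.07 ty 0.00 tz 0.10 | rx -0.001 ry 0.001 rz -0.006 | rows>=1
```

>>> {"fn": "send_rows", "kwargs": {"deltas": [{"tx":0,"ty":0,"tz":0,"rx":0,"ry":0,"rz":0},{"tx":0,"ty":0,"tz":0,"rx":0,"ry":0,"rz":0},{"tx":0,"ty":0,"tz":0,"rx":0,"ry":0,"rz":0},{"tx":0,"ty":0,"tz":0,"rx":0,"ry":0,"rz":0},{"tx":0,"ty":0,"tz":0,"rx":0,"ry":0,"rz":0}]}}

```text
time: 6.53
position: [0.447, -0.2973, 0.0569]
tool_rot: [0.105, 0.995, 0.0, -0.0]
ft_force: [-0.1, -0.2, 0.5]
grip_width: 0.0282
```

>>> {"fn": "send_rows", "kwargs": {"deltas": [{"tx":0,"ty":0,"tz":0,"rx":0,"ry":0,"rz":0},{"tx":0,"ty":0,"tz":0,"rx":0,"ry":0,"rz":0},{"tx":0,"ty":0,"tz":0,"rx":0,"ry":0,"rz":0},{"tx":0,"ty":0,"tz":0,"rx":0,"ry":0,"rz":0},{"tx":0,"ty":0,"tz":0,"rx":0,"ry":0,"rz":0}]}}

```text
time: 6.95
position: [0.4471, -0.2976, 0.057]
tool_rot: [0.105, 0.995, -0.0, 0.0]
ft_force: [-1.1, -1.4, -0.3]
grip_width: 0.0135
```

```bash
python3 go.py .4467 -.2975 .057 168.3
```

```text
t 6.95 pos [ 447.1 -297.6   57. ] yaw 168.0 F [-1.1 -1.4 -0.3] w 0.0135
tx 0.04 ty 0.00 tz -0.00 | rx -0.000 ry 0.000 rz -0.006 | rows>=1
```

Gripped, with the opening at 13.5 mm. Lifting slowly and straight up.

>>> {"fn": "send_rows", "kwargs": {"deltas": [{"tx":0,"ty":0,"tz":-0.5,"rx":0,"ry":0,"rz":0},{"tx":0,"ty":0,"tz":-1.3,"rx":0,"ry":0,"rz":0},{"tx":0,"ty":0,"tz":-2.2,"rx":0,"ry":0,"rz":0},{"tx":0,"ty":0,"tz":-3.2,"rx":0,"ry":0,"rz":0},{"tx":0,"ty":0,"tz":-4.2,"rx":0,"ry":0,"rz":0}]}}

```text
time: 7.37
position: [0.447, -0.2971, 0.1002]
tool_rot: [0.105, 0.994, 0.0, -0.0]
ft_force: [-0.1, -0.5, -3.6]
grip_width: 0.0133
```

>>> {"fn": "send_rows", "kwargs": {"deltas": [{"tx":0,"ty":0,"tz":-1,"rx":0,"ry":0,"rz":0},{"tx":0,"ty":0,"tz":-2,"rx":0,"ry":0,"rz":0},{"tx":0,"ty":0,"tz":-3,"rx":0,"ry":0,"rz":0},{"tx":0,"ty":0,"tz":-3.5,"rx":0,"ry":0,"rz":0},{"tx":0,"ty":0,"tz":-3.5,"rx":0,"ry":0,"rz":0}]}}

```text
time: 7.78
position: [0.4478, -0.298, 0.1357]
tool_rot: [0.105, 0.995, -0.001, 0.001]
ft_force: [0.1, 0.0, -3.2]
grip_width: 0.0134
```

```bash
python3 go.py .481 .2917 .14 172.8
python3 - <<'E'
from h import *
c=cam("wrist"); cv2.imwrite("pics/w2.png",c["color"][:,:,::-1])
c=cam("side"); cv2.imwrite("pics/s2.png",c["color"][:,:,::-1])
E
```

```text
t 7.78 pos [ 447.8 -298.   135.7] yaw 168.0 F [ 0.1  0.  -3.2] w 0.0134
tx 9.03 ty 58.37 tz -0.55 | rx -0.002 ry 0.003 rz -0.084 | rows>=15
```

View pics/s2.png

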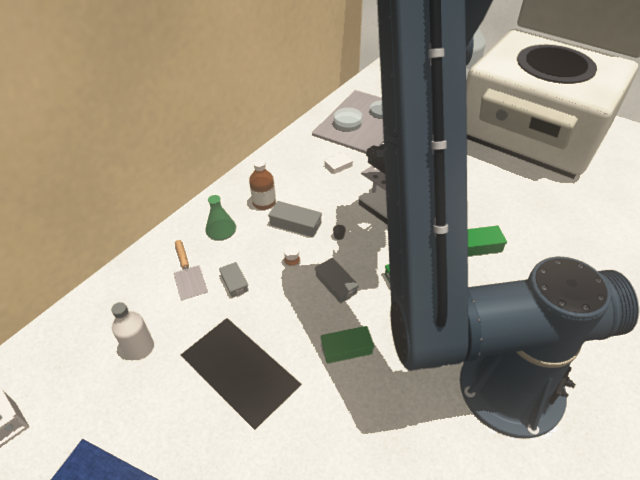

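View pics/w2.png

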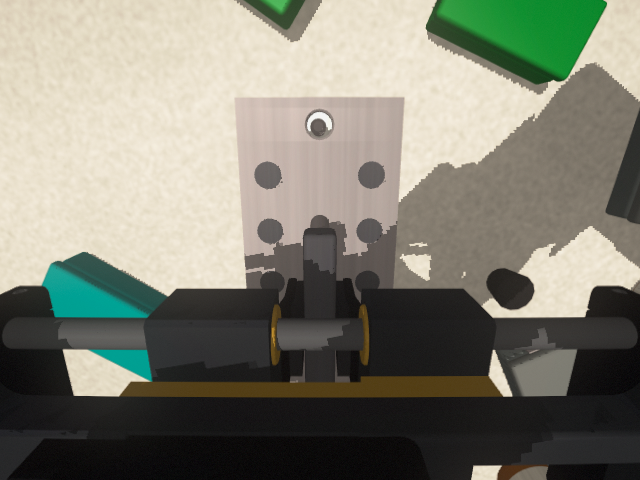

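The wrist view shows the plate hanging level in the jaws, with the pin at (319,124) free below its hole. Carrying it to the mat.

>>> {"fn": "send_rows", "kwargs": {"deltas": [{"tx":0.2,"ty":1.5,"tz":0,"rx":0,"ry":0,"rz":-0.01},{"tx":0.7,"ty":4.5,"tz":0,"rx":0,"ry":0,"rz":-0.02},{"tx":1.2,"ty":8,"tz":0,"rx":0,"ry":0,"rz":-0.03},{"tx":1.8,"ty":11.5,"tz":0,"rx":0,"ry":0,"rz":-0.04},{"tx":2.3,"ty":15,"tz":0,"rx":0,"ry":0,"rz":-0.084}]}}

```text
time: 8.3
position: [0.4545, -0.1433, 0.1333]
tool_rot: [0.063, 0.998, 0.001, -0.001]
ft_force: [1.3, 0.2, -2.9]
grip_width: 0.0135
```

```bash
python3 go.py .481 .2917 .138 172.8
```

```text
t 8.30 pos [ 454.5 -143.3  133.3] yaw 172.8 F [ 1.3  0.2 -2.9] w 0.0135
tx 2.83 ty 43.49 tz -0.40 | rx 0.002 ry -0.003 rz -0.000 | rows>=11
```

>>> {"fn": "send_rows", "kwargs": {"deltas": [{"tx":0.2,"ty":3.5,"tz":0,"rx":0,"ry":0,"rz":0},{"tx":0.4,"ty":7,"tz":0,"rx":0,"ry":0,"rz":0},{"tx":0.7,"ty":10.5,"tz":-0.2,"rx":0,"ry":0,"rz":0},{"tx":0.9,"ty":14,"tz":-0.2,"rx":0,"ry":0,"rz":0},{"tx":1.1,"ty":17.5,"tz":-0.2,"rx":0,"ry":0,"rz":0}]}}

```text
time: 8.72
position: [0.4656, 0.0316, 0.1355]
tool_rot: [0.063, 0.998, 0.0, -0.001]
ft_force: [-0.3, -0.2, -2.7]
grip_width: 0.0137
```

>>> {"fn": "send_rows", "kwargs": {"deltas": [{"tx":0.2,"ty":3.5,"tz":0,"rx":0,"ry":0,"rz":0},{"tx":0.4,"ty":7,"tz":0,"rx":0,"ry":0,"rz":0},{"tx":0.7,"ty":10.5,"tz":0,"rx":0,"ry":0,"rz":0},{"tx":0.9,"ty":14,"tz":0,"rx":0,"ry":0,"rz":0},{"tx":1.1,"ty":17.5,"tz":0,"rx":0,"ry":0,"rz":0}]}}

```text
time: 9.13
position: [0.4762, 0.2064, 0.1353]
tool_rot: [0.062, 0.998, -0.0, -0.001]
ft_force: [0.0, -0.4, -3.5]
grip_width: 0.0133
```

```bash
python3 go.py .481 .2917 .138 172.8
```

```text
t 9.13 pos [476.2 206.4 135.3] yaw 172.8 F [ 0.  -0.4 -3.5] w 0.0133
tx 0.58 ty 8.53 tz -0.27 | rx -0.001 ry -0.003 rz 0.001 | rows>=3
```

>>> {"fn": "send_rows", "kwargs": {"deltas": [{"tx":0.2,"ty":3,"tz":0.5,"rx":0,"ry":0,"rz":0},{"tx":0.4,"ty":5.8,"tz":1.5,"rx":0,"ry":0,"rz":0},{"tx":0.5,"ty":7.6,"tz":3,"rx":0,"ry":0,"rz":0},{"tx":0.58,"ty":8.4,"tz":4.5,"rx":0,"ry":0,"rz":0},{"tx":0.58,"ty":8.53,"tz":6,"rx":0,"ry":0,"rz":0}]}}

```text
time: 9.55
position: [0.4815, 0.2921, 0.0747]
tool_rot: [0.061, 0.998, 0.0, -0.0]
ft_force: [-0.1, -0.2, -3.1]
grip_width: 0.0133
```

>>> {"fn": "send_rows", "kwargs": {"deltas": [{"tx":0,"ty":0,"tz":1.4,"rx":0,"ry":0,"rz":0},{"tx":0,"ty":0,"tz":2.5,"rx":0,"ry":0,"rz":0},{"tx":0,"ty":0,"tz":3.2,"rx":0,"ry":0,"rz":0},{"tx":0,"ty":0,"tz":3.7,"rx":0,"ry":0,"rz":0},{"tx":0,"ty":0,"tz":3.7,"rx":0,"ry":0,"rz":0}]}}

```text
time: 9.97
position: [0.4821, 0.2891, 0.038]
tool_rot: [0.063, 0.998, -0.0, -0.001]
ft_force: [0.1, 0.1, -3.4]
grip_width: 0.0138
```

```bash
python3 go.py .481 .2917 .0305 172.8
```

```text
t 9.97 pos [482.1 289.1  38. ] yaw 172.8 F [ 0.1  0.1 -3.4] w 0.0138
tx 0.14 ty 0.24 tz 0.75 | rx -0.001 ry -0.002 rz -0.000 | rows>=1
```

>>> {"fn": "send_rows", "kwargs": {"deltas": [{"tx":0.1,"ty":0.2,"tz":0.3,"rx":0,"ry":0,"rz":0},{"tx":0.1,"ty":0.2,"tz":0.55,"rx":0,"ry":0,"rz":0},{"tx":0.1,"ty":0.2,"tz":0.75,"rx":0,"ry":0,"rz":0},{"tx":0.1,"ty":0.2,"tz":0.75,"rx":0,"ry":0,"rz":0}]}}

```text
time: 10.3
position: [0.4822, 0.2915, 0.0316]
tool_rot: [0.063, 0.998, 0.0, 0.0]
ft_force: [-0.2, -0.3, -3.0]
grip_width: 0.0135
```

```bash
python3 go.py .481 .2917 .03 172.8
```

```text
t 10.30 pos [482.2 291.5  31.6] yaw 172.8 F [-0.2 -0.3 -3. ] w 0.0135
tx 0.12 ty 0.00 tz 0.16 | rx 0.000 ry 0.000 rz -0.000 | rows>=1
```

>>> {"fn": "send_rows", "kwargs": {"deltas": [{"tx":0,"ty":0,"tz":0.1,"rx":0,"ry":0,"rz":0},{"tx":0,"ty":0,"tz":0.18,"rx":0,"ry":0,"rz":0},{"tx":0,"ty":0,"tz":0.18,"rx":0,"ry":0,"rz":0}]}}

```text
time: 10.55
position: [0.4824, 0.2916, 0.03]
tool_rot: [0.063, 0.998, 0.0, 0.0]
ft_force: [0.2, 0.1, -1.9]
grip_width: 0.0136
```

>>> {"fn": "send_rows", "kwargs": {"deltas": [{"tx":0,"ty":0,"tz":0.04,"rx":0,"ry":0,"rz":0},{"tx":0,"ty":0,"tz":0.08,"rx":0,"ry":0,"rz":0}]}}

```text
time: 10.72
position: [0.4824, 0.2916, 0.03]
tool_rot: [0.063, 0.998, 0.0, 0.0]
ft_force: [-1.9, -1.5, 9.6]
grip_width: 0.0134
```

>>> {"fn": "send_rows", "kwargs": {"deltas": [{"tx":0,"ty":0,"tz":0,"rx":0,"ry":0,"rz":0},{"tx":0,"ty":0,"tz":0,"rx":0,"ry":0,"rz":0},{"tx":0,"ty":0,"tz":0,"rx":0,"ry":0,"rz":0},{"tx":0,"ty":0,"tz":0,"rx":0,"ry":0,"rz":0},{"tx":0,"ty":0,"tz":0,"rx":0,"ry":0,"rz":0}], "claw": 8.7}}

```text
time: 11.13
position: [0.4822, 0.2916, 0.0289]
tool_rot: [0.063, 0.998, 0.0, 0.0]
ft_force: [0.2, 0.5, -0.4]
grip_width: 0.0392
```

```bash
python3 go.py .646 -.112 .15 194.9
```

```text
t 11.13 pos [482.2 291.6  28.9] yaw 172.8 F [ 0.2  0.5 -0.4] w 0.0392
tx -21.32 ty -37.99 tz -12.11 | rx 0.000 ry 0.000 rz -0.386 | rows>=11
```

>>> {"fn": "send_rows", "kwargs": {"deltas": [{"tx":0,"ty":0,"tz":-2,"rx":0,"ry":0,"rz":0},{"tx":0,"ty":0,"tz":-5.5,"rx":0,"ry":0,"rz":0},{"tx":0,"ty":0,"tz":-9,"rx":0,"ry":0,"rz":0},{"tx":-1,"ty":-1.8,"tz":-12,"rx":0,"ry":0,"rz":0},{"tx":-2.5,"ty":-4.5,"tz":-13,"rx":0,"ry":0,"rz":0}]}}

```text
time: 11.55
position: [0.503, 0.246, 0.1634]
tool_rot: [0.061, 0.998, 0.002, 0.004]
ft_force: [1.6, 0.8, 0.2]
grip_width: 0.0722
```

```bash
python3 go.py .646 -.112 .16 194.9;  python3 - <<'E'
from h import *
c=cam("top"); cv2.imwrite("pics/t3.png",c["color"][:,:,::-1])
c=cam("wrist"); cv2.imwrite("pics/w3.png",c["color"][:,:,::-1])
d=robot.outline_of("plate","wrist")
P=mpts(c,d[0]["pixels"]); F=P[(P[:,2]>.004)&(P[:,2]<.016)]; print(d[0]["p"],rect(F),np.median(F[:,2]))
B=P[(P[:,2]>.049)&(P[:,2]<.063)];print(rect(B))
E
```

```text
t 11.55 pos [503.  246.  163.4] yaw 173.0 F [1.6 0.8 0.2] w 0.0722
tx -18.54 ty -33.80 tz 0.35 | rx 0.002 ry 0.008 rz -0.382 | rows>=10
0.77 [483.  293.7 200.   86.7  -6.8] 0.010241363314039603
[482.6 292.4  79.9  14.4  -7. ]
```

View pics/w3.png

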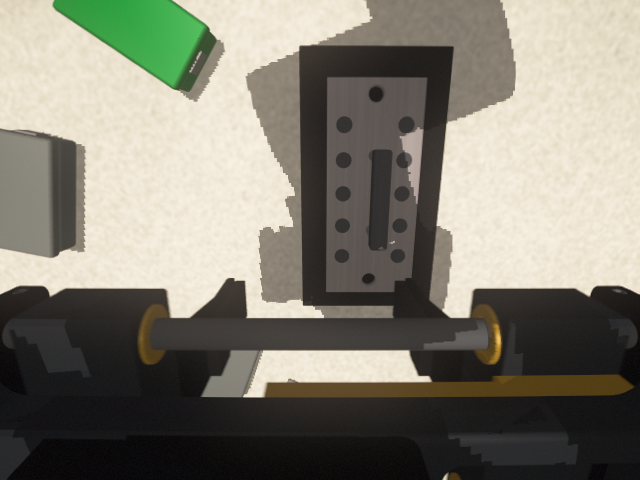

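View pics/t3.png

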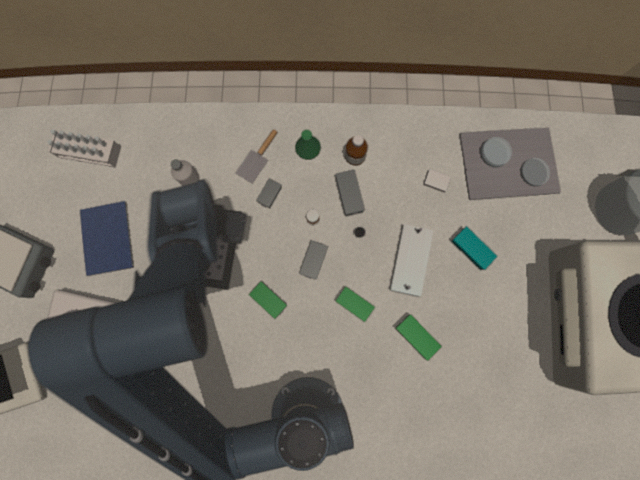

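The plate lies centred on the mat, about 2 mm off and aligned within 0.5°. The base at (411,260) and its pins are now fully visible, so I'll measure it and all the cases again.

Run:
```python
from h import *
for n in ["top","side"]:
    c=cam(n); A=mpts(c,np.ones((480,640),bool))
    m=(A[:,0]>.3)&(A[:,0]<.6)&(A[:,1]>-.385)&(A[:,1]<-.215)
    B=A[m]; F=B[(B[:,2]>.022)&(B[:,2]<.04)]; print(n,"base",rect(F),np.median(F[:,2]),len(F))
    Pn=B[B[:,2]>.055]; 
    if len(Pn)>3: print("pins", [ (np.round(np.mean(Pn[s],0),4).tolist(),s.sum()) for s in (Pn[:,0]>.447,Pn[:,0]<.447) if s.any()])
    for nm,x,y,hh in [("L",.646,-.112,.042),("M",.442,-.0087,.036),("S",.6425,.1296,.03)]:
        q=A[(np.hypot(A[:,0]-x,A[:,1]-y)<.08)&(abs(A[:,2]-hh)<.006)]
        if len(q)>50: print(nm,rect(q),np.median(q[:,2]))
```

```text
top base [ 447.9 -298.3  199.4   89.3  -11.7] 0.02987497791185667 1976
pins [([0.5294, -0.3125, 0.0704], np.int64(16)), ([0.3654, -0.2788, 0.0718], np.int64(14))]
L [ 646.7 -113.5  131.2   60.3   14. ] 0.041643972762840376
M [442.4  -9.8 105.2  54.  -18.6] 0.035796631775450005
S [642.5 128.9  81.3  47.5 -26.2] 0.029690146792877403
side base [0. 0. 0. 0. 0.] nan 0
L [ 646.8 -111.4  131.6   65.3   14.5] 0.041603277458449606
M [443.   -8.1 106.6  55.5 -18.5] 0.035661044905551
S [613.4 141.   53.8  29.4  86.2] 0.029657430605429802
  return _methods._mean(a, axis=axis, dtype=dtype,
  ret = ret.dtype.type(ret / rcount)
```

>>> {"fn": "send_rows", "kwargs": {"deltas": [{"tx":-1.8,"ty":-3.3,"tz":0,"rx":0,"ry":0,"rz":-0.05},{"tx":-3.6,"ty":-6.6,"tz":0,"rx":0,"ry":0,"rz":-0.1},{"tx":-5.4,"ty":-9.9,"tz":0,"rx":0,"ry":0,"rz":-0.15},{"tx":-7.2,"ty":-13.2,"tz":0,"rx":0,"ry":0,"rz":-0.2},{"tx":-9,"ty":-16.5,"tz":0,"rx":0,"ry":0,"rz":-0.25}]}}

```text
time: 12.22
position: [0.569, 0.0686, 0.1574]
tool_rot: [-0.064, 0.998, 0.0, -0.002]
ft_force: [-0.2, 0.5, -0.6]
grip_width: 0.0868
```

```bash
python3 go.py .6465 -.1123 .16 194.6
```

```text
t 12.22 pos [569.   68.6 157.4] yaw -172.6 F [-0.2  0.5 -0.6] w 0.0868
tx -5.36 ty -18.94 tz -0.30 | rx 0.001 ry -0.003 rz -0.126 | rows>=5
```

>>> {"fn": "send_rows", "kwargs": {"deltas": [{"tx":-1.1,"ty":-4,"tz":0,"rx":0,"ry":0,"rz":-0.04},{"tx":-2.2,"ty":-8,"tz":0,"rx":0,"ry":0,"rz":-0.08},{"tx":-3.4,"ty":-12,"tz":-0.2,"rx":0,"ry":0,"rz":-0.126},{"tx":-4.5,"ty":-16,"tz":-0.3,"rx":0,"ry":0,"rz":-0.126},{"tx":-5.36,"ty":-18.94,"tz":-0.3,"rx":0,"ry":0,"rz":-0.126}]}}

```text
time: 12.63
position: [0.6472, -0.1146, 0.1604]
tool_rot: [-0.125, 0.992, 0.0, -0.001]
ft_force: [0.7, 0.7, 0.3]
grip_width: 0.087
```

>>> {"fn": "send_rows", "kwargs": {"deltas": [{"tx":0,"ty":0,"tz":0,"rx":0,"ry":0,"rz":0},{"tx":0,"ty":0,"tz":0,"rx":0,"ry":0,"rz":0},{"tx":0,"ty":0,"tz":0,"rx":0,"ry":0,"rz":0}]}}

```text
time: 12.88
position: [0.6452, -0.1108, 0.1602]
tool_rot: [-0.125, 0.992, 0.001, -0.002]
ft_force: [-0.1, 0.3, -0.3]
grip_width: 0.0872
```

```bash
cat > look.py <<'E'
import sys
from h import *
x,y,h=map(float,sys.argv[1:4])
c=cam("wrist"); cv2.imwrite(sys.argv[4],c["color"][:,:,::-1])
A=mpts(c,np.ones((480,640),bool))
q=A[(np.hypot(A[:,0]-x,A[:,1]-y)<.085)&(abs(A[:,2]-h)<.006)]
print("rect",rect(q),np.median(q[:,2]),len(q))
E
python3 go.py .6465 -.1123 .16 194.6; python3 look.py .6465 -.1123 .042 pics/w4.png
```

```text
t 12.88 pos [ 645.2 -110.8  160.2] yaw -165.6 F [-0.1  0.3 -0.3] w 0.0872
tx -0.09 ty -0.17 tz 0.01 | rx 0.003 ry -0.003 rz -0.004 | rows>=1
rect [ 645.5 -112.9  130.9   60.2   14.3] 0.04318439764148169 10514
```

View pics/w4.png

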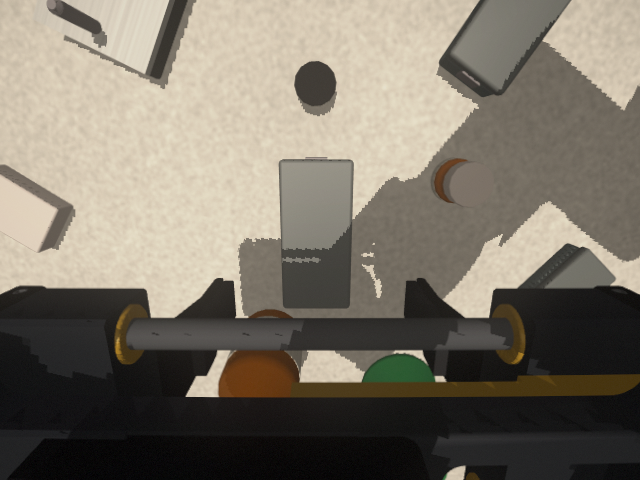

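The large grey case is centred between the jaws at pixel (316,233), measured (645.7, -112.8), yaw 14.4°. Amber is clear to its far side. Descending.

>>> {"fn": "send_rows", "kwargs": {"deltas": [{"tx":0,"ty":0.1,"tz":2.5,"rx":0,"ry":0,"rz":0},{"tx":-0.02,"ty":0.15,"tz":5.5,"rx":0,"ry":0,"rz":0},{"tx":-0.02,"ty":0.15,"tz":8.5,"rx":0,"ry":0,"rz":0},{"tx":-0.02,"ty":0.15,"tz":11.2,"rx":0,"ry":0,"rz":0},{"tx":-0.02,"ty":0.15,"tz":13.2,"rx":0,"ry":0,"rz":0}]}}

```text
time: 13.35
position: [0.6442, -0.1079, 0.0274]
tool_rot: [-0.126, 0.992, 0.001, -0.002]
ft_force: [-0.1, 0.5, 0.1]
grip_width: 0.0872
```

>>> {"fn": "send_rows", "kwargs": {"deltas": [{"tx":0,"ty":0,"tz":1,"rx":0,"ry":0,"rz":0},{"tx":0,"ty":0,"tz":1.6,"rx":0,"ry":0,"rz":0},{"tx":0,"ty":0,"tz":1.8,"rx":0,"ry":0,"rz":0},{"tx":0,"ty":0,"tz":1.8,"rx":0,"ry":0,"rz":0}], "claw": 7}}

```text
time: 13.68
position: [0.6467, -0.1104, 0.0124]
tool_rot: [-0.125, 0.992, -0.0, 0.0]
ft_force: [0.4, 0.3, 0.1]
grip_width: 0.0717
```

```bash
python3 go.py .6457 -.1128 .01 194.4
```

```text
t 13.68 pos [ 646.7 -110.4   12.4] yaw -165.6 F [0.4 0.3 0.1] w 0.0717
tx 0.16 ty -0.21 tz 0.24 | rx -0.000 ry 0.001 rz -0.000 | rows>=1
```

>>> {"fn": "send_rows", "kwargs": {"deltas": [{"tx":0.1,"ty":-0.2,"tz":0.2,"rx":0,"ry":0,"rz":0},{"tx":0.1,"ty":-0.2,"tz":0.2,"rx":0,"ry":0,"rz":0}]}}

```text
time: 13.85
position: [0.6467, -0.1137, 0.0112]
tool_rot: [-0.125, 0.992, -0.001, 0.001]
ft_force: [-0.4, -0.2, -0.5]
grip_width: 0.0703
```

>>> {"fn": "send_rows", "kwargs": {"deltas": [{"tx":0,"ty":0,"tz":0,"rx":0,"ry":0,"rz":0},{"tx":0,"ty":0,"tz":0,"rx":0,"ry":0,"rz":0},{"tx":0,"ty":0,"tz":0,"rx":0,"ry":0,"rz":0},{"tx":0,"ty":0,"tz":0,"rx":0,"ry":0,"rz":0},{"tx":0,"ty":0,"tz":0,"rx":0,"ry":0,"rz":0}], "claw": 5, "squeeze": 45}}

```text
time: 14.27
position: [0.6463, -0.1135, 0.0107]
tool_rot: [-0.125, 0.992, -0.0, 0.0]
ft_force: [-1.1, 0.0, 4.5]
grip_width: 0.0599
```

```bash
python3 go.py .4475 -.2977 .15 168.3
```

```text
t 14.27 pos [ 646.3 -113.5   10.7] yaw -165.7 F [-1.1  0.   4.5] w 0.0599
tx 23.81 ty -12.94 tz -13.94 | rx -0.001 ry 0.001 rz 0.454 | rows>=8
```

>>> {"fn": "send_rows", "kwargs": {"deltas": [{"tx":0,"ty":0,"tz":-0.8,"rx":0,"ry":0,"rz":0},{"tx":0,"ty":0,"tz":-2.5,"rx":0,"ry":0,"rz":0},{"tx":0,"ty":0,"tz":-5,"rx":0,"ry":0,"rz":0},{"tx":1,"ty":-0.5,"tz":-8,"rx":0,"ry":0,"rz":0.05},{"tx":3,"ty":-1.6,"tz":-11,"rx":0,"ry":0,"rz":0.1}]}}

```text
time: 14.68
position: [0.6211, -0.1342, 0.1199]
tool_rot: [-0.075, 0.997, 0.001, -0.0]
ft_force: [0.3, -0.1, -2.8]
grip_width: 0.0597
```

```bash
python3 go.py .4475 -.2977 .14 168.3
```

```text
t 14.68 pos [ 621.1 -134.2  119.9] yaw -171.4 F [ 0.3 -0.1 -2.8] w 0.0597
tx 19.61 ty -13.56 tz -2.02 | rx 0.002 ry -0.001 rz 0.355 | rows>=6
```

>>> {"fn": "send_rows", "kwargs": {"deltas": [{"tx":2.5,"ty":-1.7,"tz":-1,"rx":0,"ry":0,"rz":0.07},{"tx":5.4,"ty":-3.7,"tz":-1.5,"rx":0,"ry":0,"rz":0.14},{"tx":8.3,"ty":-5.7,"tz":-2,"rx":0,"ry":0,"rz":0.21},{"tx":11.2,"ty":-7.7,"tz":-2,"rx":0,"ry":0,"rz":0.28},{"tx":14.1,"ty":-9.7,"tz":-2,"rx":0,"ry":0,"rz":0.355}]}}

```text
time: 15.1
position: [0.4943, -0.2534, 0.1401]
tool_rot: [0.104, 0.995, 0.0, -0.0]
ft_force: [-0.3, -1.5, -3.6]
grip_width: 0.0596
```

```bash
python3 go.py .4475 -.2977 .14 168.3
```

```text
t 15.10 pos [ 494.3 -253.4  140.1] yaw 168.1 F [-0.3 -1.5 -3.6] w 0.0596
tx 3.66 ty -5.30 tz 0.02 | rx 0.000 ry -0.000 rz -0.003 | rows>=2
```

>>> {"fn": "send_rows", "kwargs": {"deltas": [{"tx":1.8,"ty":-2.6,"tz":0,"rx":0,"ry":0,"rz":0},{"tx":3,"ty":-4.4,"tz":0,"rx":0,"ry":0,"rz":0},{"tx":3.66,"ty":-5.3,"tz":0,"rx":0,"ry":0,"rz":-0.003},{"tx":3.66,"ty":-5.3,"tz":0,"rx":0,"ry":0,"rz":-0.003},{"tx":3.66,"ty":-5.3,"tz":0,"rx":0,"ry":0,"rz":-0.003}]}}

```text
time: 15.52
position: [0.4492, -0.2972, 0.1398]
tool_rot: [0.101, 0.995, 0.001, -0.0]
ft_force: [1.2, 0.5, -3.6]
grip_width: 0.0596
```

```bash
python3 go.py .4475 -.2977 .0415 168.3;python3 - <<'E'
from h import *
c=cam("wrist"); cv2.imwrite("pics/w5.png",c["color"][:,:,::-1])
A=mpts(c,np.ones((480,640),bool))
q=A[(np.hypot(A[:,0]-.4475,A[:,1]+.2977)<.11)]
for lo,hi in[(.025,.034),(.155,.18)]:
    s=q[(q[:,2]>lo)&(q[:,2]<hi)]; print(rect(s),len(s),np.median(s[:,2]))
E
```

```text
t 15.52 pos [ 449.2 -297.2  139.8] yaw 168.4 F [ 1.2  0.5 -3.6] w 0.0596
tx 0.16 ty -0.09 tz 9.83 | rx 0.001 ry -0.000 rz 0.001 | rows>=3
[ 372.1 -282.2   90.4   47.3   78.5] 7229 0.031163812615627395
[ 430.3 -292.    94.    85.1  -12.4] 27187 0.17237056495573297
```

View pics/w5.png

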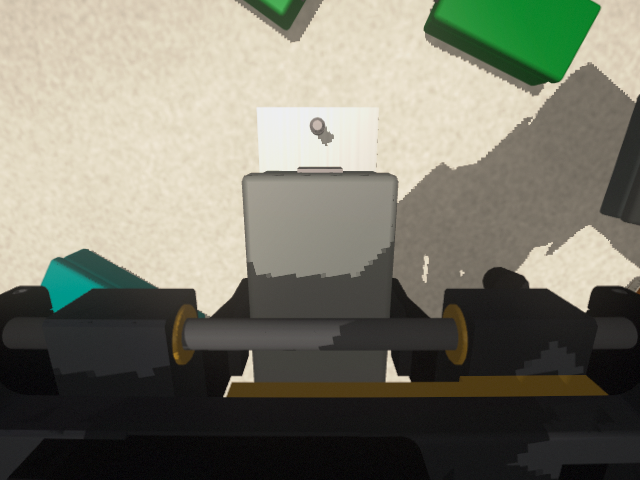

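The wrist view shows the case square over the base with a pin at (317,126), well clear of the case end. The base centre cross-checks to within 1 mm. Lowering.

>>> {"fn": "send_rows", "kwargs": {"deltas": [{"tx":0.05,"ty":-0.05,"tz":1.2,"rx":0,"ry":0,"rz":0},{"tx":0.1,"ty":-0.05,"tz":3.2,"rx":0,"ry":0,"rz":0},{"tx":0.1,"ty":-0.05,"tz":5.2,"rx":0,"ry":0,"rz":0},{"tx":0.1,"ty":-0.05,"tz":7,"rx":0,"ry":0,"rz":0},{"tx":0.1,"ty":-0.05,"tz":8,"rx":0,"ry":0,"rz":0}]}}

```text
time: 15.98
position: [0.4486, -0.2958, 0.0581]
tool_rot: [0.1, 0.995, 0.001, -0.001]
ft_force: [-0.6, -1.1, -2.4]
grip_width: 0.0595
```

>>> {"fn": "send_rows", "kwargs": {"deltas": [{"tx":0,"ty":0,"tz":0.6,"rx":0,"ry":0,"rz":0},{"tx":0,"ty":0,"tz":1,"rx":0,"ry":0,"rz":0},{"tx":0,"ty":0,"tz":1.3,"rx":0,"ry":0,"rz":0},{"tx":0,"ty":0,"tz":1.3,"rx":0,"ry":0,"rz":0},{"tx":0,"ty":0,"tz":1.3,"rx":0,"ry":0,"rz":0}]}}

```text
time: 16.4
position: [0.4487, -0.2981, 0.0475]
tool_rot: [0.101, 0.995, -0.0, 0.0]
ft_force: [-0.2, -0.4, -3.5]
grip_width: 0.0595
```

```bash
python3 go.py .4475 -.2977 .041 168.3
```

```text
t 16.40 pos [ 448.7 -298.1   47.5] yaw 168.4 F [-0.2 -0.4 -3.5] w 0.0595
tx 0.12 ty 0.02 tz 0.65 | rx -0.001 ry 0.001 rz 0.003 | rows>=1
```

>>> {"fn": "send_rows", "kwargs": {"deltas": [{"tx":0.1,"ty":0,"tz":0.3,"rx":0,"ry":0,"rz":0},{"tx":0.1,"ty":0,"tz":0.5,"rx":0,"ry":0,"rz":0},{"tx":0.1,"ty":0,"tz":0.6,"rx":0,"ry":0,"rz":0},{"tx":0.1,"ty":0,"tz":0.66,"rx":0,"ry":0,"rz":0}]}}

```text
time: 16.73
position: [0.4471, -0.2977, 0.0406]
tool_rot: [0.101, 0.995, -0.0, -0.0]
ft_force: [-1.5, 0.9, 4.0]
grip_width: 0.06
```

```bash
python3 go.py .4475 -.2977 .041 168.3
```

```text
t 16.73 pos [ 447.1 -297.7   40.6] yaw 168.4 F [-1.5  0.9  4. ] w 0.0600
tx -0.04 ty 0.01 tz -0.04 | rx -0.000 ry -0.000 rz 0.002 | rows>=1
```

In contact with the base at the expected height. Release and rise.

>>> {"fn": "send_rows", "kwargs": {"deltas": [{"tx":0,"ty":0,"tz":0,"rx":0,"ry":0,"rz":0},{"tx":0,"ty":0,"tz":0,"rx":0,"ry":0,"rz":0},{"tx":0,"ty":0,"tz":0,"rx":0,"ry":0,"rz":0},{"tx":0,"ty":0,"tz":0,"rx":0,"ry":0,"rz":0}], "claw": 8.2}}

```text
time: 17.07
position: [0.4475, -0.2979, 0.0406]
tool_rot: [0.101, 0.995, -0.0, 0.0]
ft_force: [-0.5, -0.8, -0.0]
grip_width: 0.0775
```

>>> {"fn": "send_rows", "kwargs": {"deltas": [{"tx":0,"ty":0,"tz":-1.5,"rx":0,"ry":0,"rz":0},{"tx":0,"ty":0,"tz":-4.5,"rx":0,"ry":0,"rz":0},{"tx":0,"ty":0,"tz":-8,"rx":0,"ry":0,"rz":0},{"tx":0,"ty":0,"tz":-11,"rx":0,"ry":0,"rz":0},{"tx":0,"ty":0,"tz":-12,"rx":0,"ry":0,"rz":0}]}}

```text
time: 17.48
position: [0.4491, -0.2994, 0.1647]
tool_rot: [0.101, 0.995, -0.003, 0.003]
ft_force: [0.9, 0.1, 0.1]
grip_width: 0.0818
```

```bash
python3 go.py .4425 -.0088 .15 161.2; python3 look.py .4475 -.2977 .072 pics/w6.png
```

```text
t 17.48 pos [ 449.1 -299.4  164.7] yaw 168.5 F [0.9 0.1 0.1] w 0.0818
tx 6.48 ty 28.35 tz 1.29 | rx -0.004 ry 0.007 rz 0.127 | rows>=7
rect [ 437.6 -294.8  148.9   60.2  -11.5] 0.07321779300138886 12618
```

View pics/w6.png

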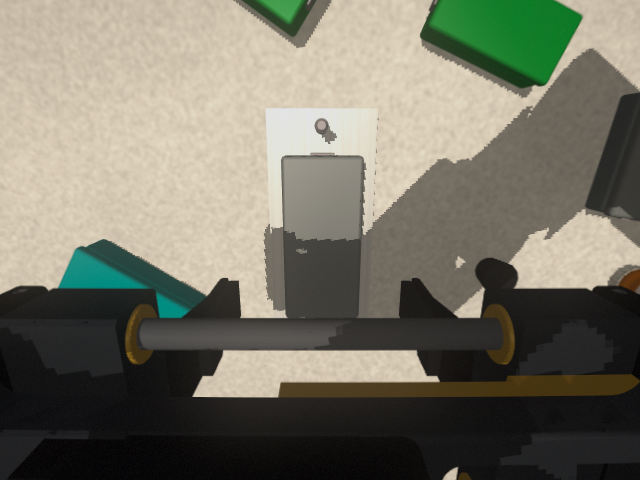

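>>> {"fn": "send_rows", "kwargs": {"deltas": [{"tx":0.9,"ty":4,"tz":0.2,"rx":0,"ry":0,"rz":0.03},{"tx":1.9,"ty":8.1,"tz":0.5,"rx":0,"ry":0,"rz":0.06},{"tx":2.8,"ty":12.1,"tz":0.8,"rx":0,"ry":0,"rz":0.09},{"tx":3.7,"ty":16.2,"tz":1,"rx":0,"ry":0,"rz":0.127},{"tx":4.6,"ty":20.2,"tz":1,"rx":0,"ry":0,"rz":0.127}]}}

```text
time: 17.95
position: [0.441, -0.0884, 0.1488]
tool_rot: [0.165, 0.986, 0.001, -0.002]
ft_force: [0.7, -0.4, 0.1]
grip_width: 0.0816
```

```bash
python3 go.py .4425 -.0088 .15 161.2
```

```text
t 17.95 pos [441.  -88.4 148.8] yaw 161.0 F [ 0.7 -0.4  0.1] w 0.0816
tx 2.45 ty 7.57 tz -0.10 | rx 0.001 ry -0.003 rz -0.003 | rows>=2
```

>>> {"fn": "send_rows", "kwargs": {"deltas": [{"tx":1.2,"ty":3.5,"tz":0,"rx":0,"ry":0,"rz":0},{"tx":2.1,"ty":6.3,"tz":0,"rx":0,"ry":0,"rz":0},{"tx":2.4,"ty":7.5,"tz":0,"rx":0,"ry":0,"rz":0},{"tx":2.4,"ty":7.5,"tz":0,"rx":0,"ry":0,"rz":0},{"tx":2.4,"ty":7.5,"tz":0,"rx":0,"ry":0,"rz":0}]}}

```text
time: 18.37
position: [0.4435, -0.0112, 0.1495]
tool_rot: [0.163, 0.987, -0.0, -0.001]
ft_force: [-0.4, 0.3, 1.2]
grip_width: 0.0825
```

```bash
python3 look.py .4425 -.0088 .036 pics/w7.png; python3 go.py .4425 -.0088 .01 161.2;python3 - <<'E'
from h import *
for n in ["top","side"]:
    c=cam(n); A=mpts(c,np.ones((480,640),bool))
    q=A[(np.hypot(A[:,0]-.4475,A[:,1]+.2977)<.078)&(abs(A[:,2]-.072)<.005)]
    if len(q)>50: print(n,"L",rect(q),np.median(q[:,2]),len(q))
E
```

```text
rect [441.8  -8.5 105.3  54.1 -18.5] 0.037200829209307534 7882
t 18.42 pos [443.9 -12.  149.7] yaw 161.2 F [-0.1  0.4 -0.1] w 0.0821
tx 0.23 ty 0.26 tz 13.97 | rx -0.000 ry -0.001 rz -0.000 | rows>=4
top L [ 447.5 -297.   131.3   58.5  -12.2] 0.07169912913236687 828
```

View pics/w7.png

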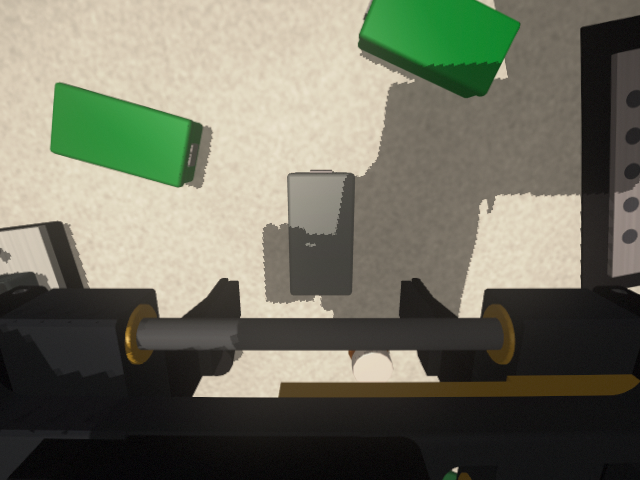

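L stands on the base at (447.5, -297.0), within 1 mm of its centre. The grey M case is centred between the jaws at (321,234), measured (442.0, -8.7), yaw -18.6°. Descending.

>>> {"fn": "send_rows", "kwargs": {"deltas": [{"tx":0.1,"ty":0.1,"tz":2.5,"rx":0,"ry":0,"rz":0},{"tx":0.2,"ty":0.2,"tz":5.5,"rx":0,"ry":0,"rz":0},{"tx":0.2,"ty":0.2,"tz":8.5,"rx":0,"ry":0,"rz":0},{"tx":0.2,"ty":0.2,"tz":11,"rx":0,"ry":0,"rz":0},{"tx":0.2,"ty":0.2,"tz":12.5,"rx":0,"ry":0,"rz":0}], "claw": 6.8}}

```text
time: 18.93
position: [0.4422, -0.0104, 0.023]
tool_rot: [0.165, 0.986, 0.0, -0.001]
ft_force: [-0.7, -0.1, -0.1]
grip_width: 0.0687
```

>>> {"fn": "send_rows", "kwargs": {"deltas": [{"tx":0,"ty":0,"tz":0.7,"rx":0,"ry":0,"rz":0},{"tx":0,"ty":0,"tz":1.3,"rx":0,"ry":0,"rz":0},{"tx":0,"ty":0,"tz":1.6,"rx":0,"ry":0,"rz":0},{"tx":0,"ty":0,"tz":1.6,"rx":0,"ry":0,"rz":0}]}}

```text
time: 19.27
position: [0.4432, -0.0098, 0.0094]
tool_rot: [0.164, 0.986, -0.0, 0.0]
ft_force: [0.6, -0.1, -0.8]
grip_width: 0.068
```

```bash
python3 go.py .442 -.0087 .008 161.4
```

```text
t 19.27 pos [443.2  -9.8   9.4] yaw 161.1 F [ 0.6 -0.1 -0.8] w 0.0680
tx 0.15 ty 0.06 tz 0.14 | rx 0.000 ry 0.000 rz -0.005 | rows>=1
```

>>> {"fn": "send_rows", "kwargs": {"deltas": [{"tx":0.1,"ty":0.05,"tz":0.1,"rx":0,"ry":0,"rz":-0.005},{"tx":0.1,"ty":0.05,"tz":0.1,"rx":0,"ry":0,"rz":-0.005},{"tx":0.1,"ty":0.05,"tz":0.1,"rx":0,"ry":0,"rz":-0.005},{"tx":0.1,"ty":0.05,"tz":0.1,"rx":0,"ry":0,"rz":-0.005},{"tx":0.1,"ty":0.05,"tz":0.1,"rx":0,"ry":0,"rz":-0.005}], "claw": 4.5}}

```text
time: 19.68
position: [0.4424, -0.0085, 0.009]
tool_rot: [0.161, 0.987, -0.0, 0.001]
ft_force: [0.3, 0.1, 5.9]
grip_width: 0.0535
```

>>> {"fn": "send_rows", "kwargs": {"deltas": [{"tx":0,"ty":0,"tz":0,"rx":0,"ry":0,"rz":0},{"tx":0,"ty":0,"tz":0,"rx":0,"ry":0,"rz":0}]}}

```text
time: 19.85
position: [0.4424, -0.0085, 0.009]
tool_rot: [0.161, 0.987, -0.0, 0.001]
ft_force: [-0.6, -1.1, 6.1]
grip_width: 0.0536
```

```bash
python3 go.py .4475 -.2973 .15 168.2
```

```text
t 19.85 pos [442.4  -8.5   9. ] yaw 161.5 F [-0.6 -1.1  6.1] w 0.0536
tx -9.68 ty -27.22 tz -14.08 | rx -0.000 ry 0.001 rz -0.118 | rows>=8
```

>>> {"fn": "send_rows", "kwargs": {"deltas": [{"tx":0,"ty":0,"tz":-0.8,"rx":0,"ry":0,"rz":0},{"tx":0,"ty":0,"tz":-2.5,"rx":0,"ry":0,"rz":0},{"tx":0,"ty":0,"tz":-5.5,"rx":0,"ry":0,"rz":0},{"tx":-0.4,"ty":-1,"tz":-8.8,"rx":0,"ry":0,"rz":0},{"tx":-1.1,"ty":-3,"tz":-12,"rx":0,"ry":0,"rz":-0.03}]}}

```text
time: 20.27
position: [0.4411, -0.0386, 0.1294]
tool_rot: [0.145, 0.989, 0.001, -0.002]
ft_force: [0.6, -0.0, -3.4]
grip_width: 0.0535
```

```bash
python3 go.py .4475 -.2973 .155 168.2
```

```text
t 20.27 pos [441.1 -38.6 129.4] yaw 163.3 F [ 0.6 -0.  -3.4] w 0.0535
tx -8.01 ty -24.60 tz -2.61 | rx 0.001 ry -0.004 rz -0.085 | rows>=7
```

>>> {"fn": "send_rows", "kwargs": {"deltas": [{"tx":-1,"ty":-3.2,"tz":-1.5,"rx":0,"ry":0,"rz":-0.02},{"tx":-2.1,"ty":-6.6,"tz":-2.2,"rx":0,"ry":0,"rz":-0.04},{"tx":-3.2,"ty":-10,"tz":-2.6,"rx":0,"ry":0,"rz":-0.06},{"tx":-4.3,"ty":-13.4,"tz":-2.6,"rx":0,"ry":0,"rz":-0.085},{"tx":-5.4,"ty":-16.8,"tz":-2.6,"rx":0,"ry":0,"rz":-0.085}]}}

```text
time: 20.68
position: [0.4454, -0.218, 0.1551]
tool_rot: [0.104, 0.995, 0.0, 0.0]
ft_force: [0.9, -0.3, -2.8]
grip_width: 0.0539
```

```bash
python3 go.py .4475 -.2973 .155 168.2
```

```text
t 20.68 pos [ 445.4 -218.   155.1] yaw 168.1 F [ 0.9 -0.3 -2.8] w 0.0539
tx -1.84 ty -7.71 tz 0.01 | rx 0.000 ry 0.000 rz -0.002 | rows>=2
```

>>> {"fn": "send_rows", "kwargs": {"deltas": [{"tx":-0.7,"ty":-3,"tz":0,"rx":0,"ry":0,"rz":0},{"tx":-1.3,"ty":-5.6,"tz":0,"rx":0,"ry":0,"rz":0},{"tx":-1.7,"ty":-7.2,"tz":0.5,"rx":0,"ry":0,"rz":0},{"tx":-1.84,"ty":-7.71,"tz":1.8,"rx":0,"ry":0,"rz":0},{"tx":-1.84,"ty":-7.71,"tz":3.2,"rx":0,"ry":0,"rz":0}]}}

```text
time: 21.1
position: [0.4484, -0.2979, 0.1223]
tool_rot: [0.105, 0.994, -0.001, 0.001]
ft_force: [0.0, -1.1, -1.9]
grip_width: 0.0536
```

>>> {"fn": "send_rows", "kwargs": {"deltas": [{"tx":0,"ty":0,"tz":1.2,"rx":0,"ry":0,"rz":0},{"tx":0,"ty":0,"tz":2.3,"rx":0,"ry":0,"rz":0},{"tx":0,"ty":0,"tz":3,"rx":0,"ry":0,"rz":0},{"tx":0,"ty":0,"tz":3.4,"rx":0,"ry":0,"rz":0},{"tx":0,"ty":0,"tz":3.4,"rx":0,"ry":0,"rz":0}]}}

```text
time: 21.52
position: [0.4475, -0.295, 0.0874]
tool_rot: [0.104, 0.995, 0.001, -0.001]
ft_force: [-1.2, 0.5, -2.0]
grip_width: 0.0537
```

```bash
python3 go.py .4475 -.2973 .081 168.2
```

```text
t 21.52 pos [ 447.5 -295.    87.4] yaw 168.1 F [-1.2  0.5 -2. ] w 0.0537
tx -0.05 ty -0.23 tz 0.64 | rx 0.002 ry -0.002 rz -0.002 | rows>=1
```

>>> {"fn": "send_rows", "kwargs": {"deltas": [{"tx":0,"ty":0,"tz":0.2,"rx":0,"ry":0,"rz":0},{"tx":0,"ty":0,"tz":0.4,"rx":0,"ry":0,"rz":0},{"tx":0,"ty":0,"tz":0.4,"rx":0,"ry":0,"rz":0}]}}

```text
time: 21.77
position: [0.4482, -0.2961, 0.0846]
tool_rot: [0.104, 0.995, -0.0, 0.0]
ft_force: [-0.4, -0.2, -2.2]
grip_width: 0.0532
```

```bash
python3 go.py .4475 -.2973 .081 168.2
```

```text
t 21.77 pos [ 448.2 -296.1   84.6] yaw 168.0 F [-0.4 -0.2 -2.2] w 0.0532
tx 0.04 ty -0.13 tz 0.36 | rx -0.000 ry 0.000 rz -0.003 | rows>=1
```

>>> {"fn": "send_rows", "kwargs": {"deltas": [{"tx":0.03,"ty":-0.08,"tz":0.15,"rx":0,"ry":0,"rz":0},{"tx":0.03,"ty":-0.08,"tz":0.3,"rx":0,"ry":0,"rz":0},{"tx":0.03,"ty":-0.08,"tz":0.38,"rx":0,"ry":0,"rz":0},{"tx":0.03,"ty":-0.08,"tz":0.38,"rx":0,"ry":0,"rz":0}]}}

```text
time: 22.1
position: [0.4477, -0.297, 0.0811]
tool_rot: [0.104, 0.995, -0.0, 0.0]
ft_force: [-0.5, 0.5, 0.9]
grip_width: 0.0533
```

```bash
python3 go.py .4475 -.2973 .081 168.2
```

```text
t 22.10 pos [ 447.7 -297.    81.1] yaw 168.0 F [-0.5  0.5  0.9] w 0.0533
tx 0.01 ty -0.03 tz 0.01 | rx -0.000 ry 0.001 rz -0.003 | rows>=1
```

Contact at the expected height (force up from -2.2 to +0.9 N). Press a touch, release, rise.

>>> {"fn": "send_rows", "kwargs": {"deltas": [{"tx":0,"ty":0,"tz":0.04,"rx":0,"ry":0,"rz":0},{"tx":0,"ty":0,"tz":0.04,"rx":0,"ry":0,"rz":0},{"tx":0,"ty":0,"tz":0.04,"rx":0,"ry":0,"rz":0},{"tx":0,"ty":0,"tz":0.04,"rx":0,"ry":0,"rz":0},{"tx":0,"ty":0,"tz":0.04,"rx":0,"ry":0,"rz":0}], "claw": 8}}

```text
time: 22.52
position: [0.4477, -0.2968, 0.0801]
tool_rot: [0.104, 0.995, -0.0, 0.0]
ft_force: [0.3, 0.9, 0.6]
grip_width: 0.0768
```

>>> {"fn": "send_rows", "kwargs": {"deltas": [{"tx":0,"ty":0,"tz":-1.5,"rx":0,"ry":0,"rz":0},{"tx":0,"ty":0,"tz":-4.5,"rx":0,"ry":0,"rz":0},{"tx":0,"ty":0,"tz":-7.5,"rx":0,"ry":0,"rz":0},{"tx":0,"ty":0,"tz":-9,"rx":0,"ry":0,"rz":0},{"tx":0,"ty":0,"tz":-9,"rx":0,"ry":0,"rz":0}]}}

```text
time: 22.93
position: [0.4495, -0.2986, 0.1737]
tool_rot: [0.104, 0.995, -0.003, 0.003]
ft_force: [-0.4, 0.3, 0.1]
grip_width: 0.0802
```

```bash
python3 go.py .6425 .1292 .16 153.5; python3 look.py .4475 -.2973 .108 pics/w8.png
```

```text
t 22.93 pos [ 449.5 -298.6  173.7] yaw 168.1 F [-0.4  0.3  0.1] w 0.0802
tx -10.01 ty 45.86 tz 1.23 | rx -0.004 ry 0.007 rz 0.254 | rows>=12
rect [ 445.8 -295.7  103.3   54.2  -11.9] 0.10920563409210543 10874
```

View pics/w8.png

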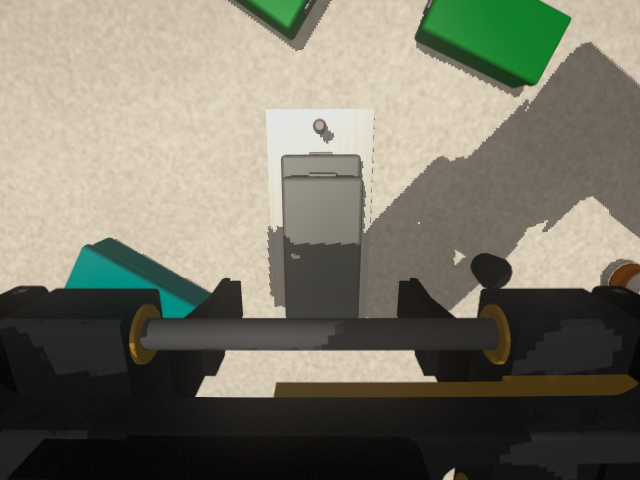

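M is squarely on L. Moving to the smallest case.

>>> {"fn": "send_rows", "kwargs": {"deltas": [{"tx":-0.8,"ty":3.7,"tz":0.2,"rx":0,"ry":0,"rz":0.03},{"tx":-1.6,"ty":7.5,"tz":0.4,"rx":0,"ry":0,"rz":0.06},{"tx":-2.4,"ty":11.2,"tz":0.6,"rx":0,"ry":0,"rz":0.09},{"tx":-3.3,"ty":15,"tz":0.8,"rx":0,"ry":0,"rz":0.12},{"tx":-4.1,"ty":18.7,"tz":1,"rx":0,"ry":0,"rz":0.15}]}}

```text
time: 23.4
position: [0.5259, -0.1203, 0.1583]
tool_rot: [0.18, 0.984, 0.0, -0.002]
ft_force: [0.7, -0.8, 0.3]
grip_width: 0.0798
```

```bash
python3 go.py .6425 .1292 .155 153.5
```

```text
t 23.40 pos [ 525.9 -120.3  158.3] yaw 159.3 F [ 0.7 -0.8  0.3] w 0.0798
tx -2.10 ty 27.46 tz 0.33 | rx 0.000 ry -0.003 rz 0.102 | rows>=7
```

>>> {"fn": "send_rows", "kwargs": {"deltas": [{"tx":-0.3,"ty":3.8,"tz":0,"rx":0,"ry":0,"rz":0.03},{"tx":-0.6,"ty":7.6,"tz":0,"rx":0,"ry":0,"rz":0.06},{"tx":-0.9,"ty":11.4,"tz":0,"rx":0,"ry":0,"rz":0.102},{"tx":-1.2,"ty":15.2,"tz":0,"rx":0,"ry":0,"rz":0.102},{"tx":-1.5,"ty":19,"tz":0.3,"rx":0,"ry":0,"rz":0.102}]}}

```text
time: 23.82
position: [0.6068, 0.0523, 0.1555]
tool_rot: [0.228, 0.974, -0.0, -0.001]
ft_force: [0.9, -0.4, 0.1]
grip_width: 0.0802
```

```bash
python3 go.py .6425 .1292 .155 153.5
```

```text
t 23.82 pos [606.8  52.3 155.5] yaw 153.6 F [ 0.9 -0.4  0.1] w 0.0802
tx 0.23 ty 8.48 tz 0.04 | rx -0.001 ry -0.002 rz 0.002 | rows>=3
```

>>> {"fn": "send_rows", "kwargs": {"deltas": [{"tx":0.1,"ty":3.3,"tz":0,"rx":0,"ry":0,"rz":0},{"tx":0.15,"ty":6,"tz":0,"rx":0,"ry":0,"rz":0},{"tx":0.2,"ty":7.8,"tz":0,"rx":0,"ry":0,"rz":0},{"tx":0.2,"ty":8.4,"tz":0,"rx":0,"ry":0,"rz":0},{"tx":0.2,"ty":8.4,"tz":0,"rx":0,"ry":0,"rz":0}]}}

```text
time: 24.23
position: [0.642, 0.1277, 0.1551]
tool_rot: [0.227, 0.974, -0.0, -0.001]
ft_force: [0.3, 0.1, -0.2]
grip_width: 0.08
```

>>> {"fn": "send_rows", "kwargs": {"deltas": [{"tx":0,"ty":0,"tz":0,"rx":0,"ry":0,"rz":0},{"tx":0,"ty":0,"tz":0,"rx":0,"ry":0,"rz":0},{"tx":0,"ty":0,"tz":0,"rx":0,"ry":0,"rz":0}]}}

```text
time: 24.48
position: [0.6421, 0.1249, 0.1569]
tool_rot: [0.229, 0.973, -0.0, -0.001]
ft_force: [-0.0, 0.8, -0.9]
grip_width: 0.0797
```

```bash
python3 look.py .6425 .1292 .030 pics/w9.png; python3 go.py .6425 .1292 .007 153.5
python3 - <<'E'
from h import *
for n in ["top"]:
    c=cam(n); A=mpts(c,np.ones((480,640),bool))
    for z in (.072,.108):
      q=A[(np.hypot(A[:,0]-.4475,A[:,1]+.2977)<.078)&(abs(A[:,2]-z)<.005)]
      if len(q)>50: print(n,z,rect(q),np.median(q[:,2]),len(q))
E
```

```text
rect [642.2 130.   80.8  46.1 -26.6] 0.031204559162257894 4725
t 24.53 pos [642.3 124.9 157.1] yaw 153.5 F [-0.4  0.1  0.1] w 0.0800
tx 0.16 ty 0.40 tz 15.00 | rx -0.001 ry -0.001 rz -0.000 | rows>=4
top 0.072 [ 447.1 -296.9  130.9   58.   -11.8] 0.07168126709165878 184
top 0.108 [ 448.2 -295.4  106.3   55.   -11.4] 0.10752329536790906 660
```

View pics/w9.png

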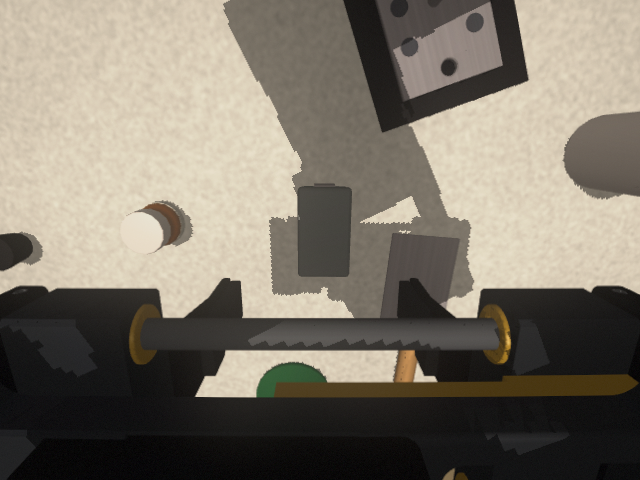

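M on L: top-view centre (448.2, -295.4), within about 2 mm of L. The smallest grey case is at pixel (325,232), measured (642.3, 129.8), yaw -26.5°. The spatula blade at (425,275) is close, so I'll narrow the jaws before descending and check the gap.

>>> {"fn": "send_rows", "kwargs": {"deltas": [{"tx":0.1,"ty":0.3,"tz":2,"rx":0,"ry":0,"rz":0},{"tx":0.15,"ty":0.4,"tz":4.5,"rx":0,"ry":0,"rz":0},{"tx":0.15,"ty":0.4,"tz":7,"rx":0,"ry":0,"rz":0},{"tx":0.15,"ty":0.4,"tz":8.5,"rx":0,"ry":0,"rz":0},{"tx":0.15,"ty":0.4,"tz":8.5,"rx":0,"ry":0,"rz":0}], "claw": 6}}

```text
time: 25.0
position: [0.6402, 0.1298, 0.0686]
tool_rot: [0.229, 0.973, -0.001, -0.004]
ft_force: [-0.8, -0.7, -1.2]
grip_width: 0.0614
```

>>> {"fn": "send_rows", "kwargs": {"deltas": [{"tx":0,"ty":0,"tz":0,"rx":0,"ry":0,"rz":0},{"tx":0,"ty":0,"tz":0,"rx":0,"ry":0,"rz":0}]}}

```text
time: 25.17
position: [0.6442, 0.1303, 0.0733]
tool_rot: [0.229, 0.974, 0.0, 0.001]
ft_force: [-0.3, -0.7, -0.7]
grip_width: 0.0601
```

```bash
python3 go.py .6423 .1297 .007 153.5
python3 - <<'E'
from h import *
c=cam("top"); d=robot.outline_of("spatula","top")
c2=cam("wrist"); cv2.imwrite("pics/w10.png",c2["color"][:,:,::-1])
a=np.radians(-26.5); ex=np.array([np.cos(a),np.sin(a)]); ey=np.array([-ex[1],ex[0]])
v,u=np.nonzero(d[0]["pixels"]); P=ray(c,np.c_[u,v],.005)[:,:2]-[.6423,.1297]
L=np.c_[P@ex,P@ey]; n=L[abs(L[:,0])<.02]; print(d[0]["p"],len(n),"near y range",n[:,1].min() if len(n) else None, "min x",L[:,0].min(), "ymin",L[:,1].min())
E
```

```text
t 25.17 pos [644.2 130.3  73.3] yaw 153.6 F [-0.3 -0.7 -0.7] w 0.0601
tx 0.15 ty -0.14 tz 6.63 | rx 0.001 ry 0.002 rz 0.001 | rows>=2
0.25 55 near y range -0.517565378246869 min x -0.0460220558944345 ymin -0.518858724516352
```

View pics/w10.png

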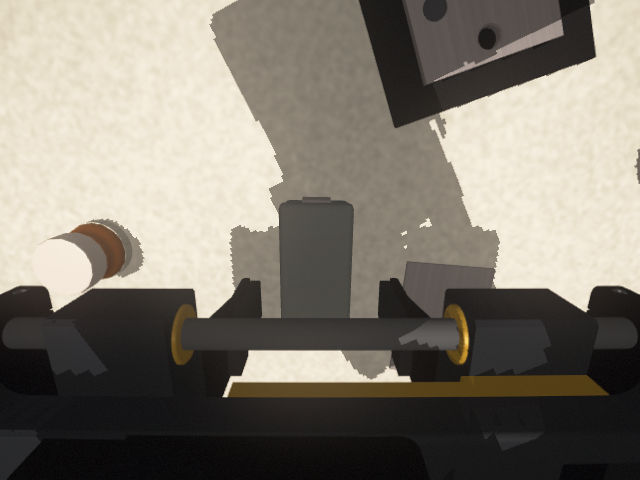

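```bash
python3 - <<'E'
from h import *
c=cam("wrist")
a=np.radians(-26.5); ex=np.array([np.cos(a),np.sin(a)]); ey=np.array([-ex[1],ex[0]])
P=ray(c,[[406,262],[388,370],[350,330],[279,210]],.005); L=P[:,:2]-[.6423,.1297]; print(np.round(P,4),np.round(np.c_[L@ex,L@ey]*1000,1))
P=ray(c,[[281,203],[353,203]],.03); L=P[:,:2]-[.6423,.1297]; print(np.round(np.c_[L@ex,L@ey]*1000,1))
E
python3 go.py .6423 .1297 .007 153.5
```

```text
[[0.6766 0.1844 0.005 ]
 [0.7536 0.1377 0.005 ]
 [0.7082 0.1259 0.005 ]
 [0.6035 0.1213 0.005 ]] [[  6.3  64.3]
 [ 96.   56.8]
 [ 60.7  26. ]
 [-30.9 -24.9]]
[[-39.9 -20.6]
 [-40.1  22.8]]
t 25.37 pos [644.2 130.6  73.7] yaw 153.6 F [ 0.7 -0.6  0.5] w 0.0600
tx 0.15 ty -0.17 tz 6.67 | rx 0.001 ry 0.002 rz 0.002 | rows>=2
```

The spatula edge is about 63 mm from the case centre line and the finger back about 45 mm, so it is clear. Descending.

>>> {"fn": "send_rows", "kwargs": {"deltas": [{"tx":0.1,"ty":-0.12,"tz":1.5,"rx":0,"ry":0,"rz":0},{"tx":0.1,"ty":-0.12,"tz":3.5,"rx":0,"ry":0,"rz":0},{"tx":0.1,"ty":-0.12,"tz":5,"rx":0,"ry":0,"rz":0},{"tx":0.1,"ty":-0.12,"tz":6,"rx":0,"ry":0,"rz":0},{"tx":0.1,"ty":-0.12,"tz":6.4,"rx":0,"ry":0,"rz":0}]}}

```text
time: 25.78
position: [0.6411, 0.13, 0.0071]
tool_rot: [0.228, 0.974, -0.0, -0.001]
ft_force: [-0.2, -0.1, 0.6]
grip_width: 0.0598
```

>>> {"fn": "send_rows", "kwargs": {"deltas": [{"tx":0,"ty":0,"tz":0.1,"rx":0,"ry":0,"rz":0},{"tx":0,"ty":0,"tz":0.1,"rx":0,"ry":0,"rz":0}]}}

```text
time: 25.95
position: [0.6422, 0.1301, 0.0076]
tool_rot: [0.228, 0.974, 0.0, 0.0]
ft_force: [-0.3, -0.5, -0.1]
grip_width: 0.0603
```

```bash
python3 go.py .6423 .1297 .007 153.5
```

```text
t 25.95 pos [642.2 130.1   7.6] yaw 153.6 F [-0.3 -0.5 -0.1] w 0.0603
tx -0.02 ty -0.03 tz 0.06 | rx 0.000 ry 0.001 rz 0.002 | rows>=1
```

>>> {"fn": "send_rows", "kwargs": {"deltas": [{"tx":0,"ty":0,"tz":0,"rx":0,"ry":0,"rz":0},{"tx":0,"ty":0,"tz":0,"rx":0,"ry":0,"rz":0},{"tx":0,"ty":0,"tz":0,"rx":0,"ry":0,"rz":0},{"tx":0,"ty":0,"tz":0,"rx":0,"ry":0,"rz":0},{"tx":0,"ty":0,"tz":0,"rx":0,"ry":0,"rz":0}], "claw": 3.5}}

```text
time: 26.37
position: [0.6423, 0.1299, 0.008]
tool_rot: [0.228, 0.974, 0.0, 0.001]
ft_force: [-0.2, -0.4, 3.6]
grip_width: 0.0455
```

```bash
python3 go.py .4477 -.2967 .18 168.2
```

```text
t 26.37 pos [642.3 129.9   8. ] yaw 153.6 F [-0.2 -0.4  3.6] w 0.0455
tx -1.56 ty -46.86 tz -17.21 | rx 0.000 ry 0.001 rz -0.255 | rows>=12
```

>>> {"fn": "send_rows", "kwargs": {"deltas": [{"tx":0,"ty":0,"tz":-0.8,"rx":0,"ry":0,"rz":0},{"tx":0,"ty":0,"tz":-2.8,"rx":0,"ry":0,"rz":0},{"tx":0,"ty":0,"tz":-6,"rx":0,"ry":0,"rz":0},{"tx":0,"ty":-1,"tz":-9.5,"rx":0,"ry":0,"rz":0},{"tx":-0.1,"ty":-3,"tz":-13,"rx":0,"ry":0,"rz":-0.03}]}}

```text
time: 26.78
position: [0.629, 0.1044, 0.1379]
tool_rot: [0.212, 0.977, 0.001, -0.0]
ft_force: [0.4, -0.5, -1.4]
grip_width: 0.0454
```

>>> {"fn": "send_rows", "kwargs": {"deltas": [{"tx":-0.1,"ty":-3,"tz":-2,"rx":0,"ry":0,"rz":-0.03},{"tx":-0.2,"ty":-6.5,"tz":-3.5,"rx":0,"ry":0,"rz":-0.06},{"tx":-0.3,"ty":-10,"tz":-4,"rx":0,"ry":0,"rz":-0.09},{"tx":-0.4,"ty":-13.5,"tz":-4,"rx":0,"ry":0,"rz":-0.12},{"tx":-0.5,"ty":-17,"tz":-4,"rx":0,"ry":0,"rz":-0.15}]}}

```text
time: 27.2
position: [0.562, -0.0548, 0.1781]
tool_rot: [0.139, 0.99, -0.0, 0.001]
ft_force: [0.1, 0.3, -2.7]
grip_width: 0.0457
```

```bash
python3 go.py .4477 -.2967 .18 168.2
```

```text
t 27.20 pos [562.  -54.8 178.1] yaw 164.0 F [ 0.1  0.3 -2.7] w 0.0457
tx 4.33 ty -26.40 tz -0.20 | rx 0.000 ry 0.001 rz -0.073 | rows>=7
```

>>> {"fn": "send_rows", "kwargs": {"deltas": [{"tx":0.6,"ty":-3.5,"tz":0,"rx":0,"ry":0,"rz":-0.02},{"tx":1.15,"ty":-7,"tz":0,"rx":0,"ry":0,"rz":-0.04},{"tx":1.7,"ty":-10.5,"tz":0,"rx":0,"ry":0,"rz":-0.073},{"tx":2.3,"ty":-14,"tz":0,"rx":0,"ry":0,"rz":-0.073},{"tx":2.8,"ty":-17,"tz":-0.2,"rx":0,"ry":0,"rz":-0.073}]}}

```text
time: 27.62
position: [0.4871, -0.2108, 0.179]
tool_rot: [0.104, 0.995, 0.0, -0.001]
ft_force: [1.0, 0.1, -1.1]
grip_width: 0.0457
```

```bash
python3 go.py .4477 -.2967 .18 168.2
```

```text
t 27.62 pos [ 487.1 -210.8  179. ] yaw 168.1 F [ 1.   0.1 -1.1] w 0.0457
tx 2.08 ty -9.22 tz -0.10 | rx 0.000 ry -0.001 rz -0.002 | rows>=3
```

>>> {"fn": "send_rows", "kwargs": {"deltas": [{"tx":0.7,"ty":-3,"tz":0,"rx":0,"ry":0,"rz":0},{"tx":1.3,"ty":-5.8,"tz":0,"rx":0,"ry":0,"rz":0},{"tx":1.75,"ty":-7.9,"tz":0,"rx":0,"ry":0,"rz":0},{"tx":2,"ty":-9,"tz":0.3,"rx":0,"ry":0,"rz":0},{"tx":2.08,"ty":-9.22,"tz":1,"rx":0,"ry":0,"rz":0}]}}

```text
time: 28.03
position: [0.4494, -0.2976, 0.1697]
tool_rot: [0.105, 0.994, -0.001, 0.001]
ft_force: [0.5, -0.3, -2.1]
grip_width: 0.0459
```

>>> {"fn": "send_rows", "kwargs": {"deltas": [{"tx":0,"ty":0,"tz":1,"rx":0,"ry":0,"rz":0},{"tx":0,"ty":0,"tz":2.2,"rx":0,"ry":0,"rz":0},{"tx":0,"ty":0,"tz":3.3,"rx":0,"ry":0,"rz":0},{"tx":0,"ty":0,"tz":4,"rx":0,"ry":0,"rz":0},{"tx":0,"ty":0,"tz":4.3,"rx":0,"ry":0,"rz":0}]}}

```text
time: 28.45
position: [0.449, -0.2929, 0.1242]
tool_rot: [0.103, 0.995, 0.002, -0.002]
ft_force: [-0.0, -0.7, -1.7]
grip_width: 0.0458
```

>>> {"fn": "send_rows", "kwargs": {"deltas": [{"tx":0,"ty":0,"tz":0,"rx":0,"ry":0,"rz":0},{"tx":0,"ty":0,"tz":0,"rx":0,"ry":0,"rz":0},{"tx":0,"ty":0,"tz":0,"rx":0,"ry":0,"rz":0}]}}

```text
time: 28.7
position: [0.45, -0.2953, 0.1265]
tool_rot: [0.103, 0.995, -0.0, 0.0]
ft_force: [0.1, -0.4, -1.6]
grip_width: 0.0456
```

```bash
python3 go.py .4477 -.2967 .116 168.2
```

```text
t 28.70 pos [ 450.  -295.3  126.5] yaw 168.1 F [ 0.1 -0.4 -1.6] w 0.0456
tx 0.20 ty -0.19 tz 1.05 | rx -0.000 ry 0.001 rz -0.001 | rows>=1
```

>>> {"fn": "send_rows", "kwargs": {"deltas": [{"tx":0.15,"ty":-0.12,"tz":0.3,"rx":0,"ry":0,"rz":0},{"tx":0.15,"ty":-0.12,"tz":0.55,"rx":0,"ry":0,"rz":0},{"tx":0.15,"ty":-0.12,"tz":0.75,"rx":0,"ry":0,"rz":0},{"tx":0.15,"ty":-0.12,"tz":0.75,"rx":0,"ry":0,"rz":0}]}}

```text
time: 29.03
position: [0.4475, -0.2961, 0.1183]
tool_rot: [0.104, 0.995, 0.0, -0.0]
ft_force: [-0.7, -0.7, -1.7]
grip_width: 0.0458
```

```bash
python3 go.py .4477 -.2967 .116 168.2
```

```text
t 29.03 pos [ 447.5 -296.1  118.3] yaw 168.1 F [-0.7 -0.7 -1.7] w 0.0458
tx -0.03 ty -0.05 tz 0.23 | rx 0.000 ry -0.001 rz -0.002 | rows>=1
```

>>> {"fn": "send_rows", "kwargs": {"deltas": [{"tx":0,"ty":-0.05,"tz":0.1,"rx":0,"ry":0,"rz":0},{"tx":0,"ty":-0.05,"tz":0.18,"rx":0,"ry":0,"rz":0},{"tx":0,"ty":-0.05,"tz":0.24,"rx":0,"ry":0,"rz":0},{"tx":0,"ty":-0.05,"tz":0.24,"rx":0,"ry":0,"rz":0}]}}

```text
time: 29.37
position: [0.4476, -0.2967, 0.1162]
tool_rot: [0.104, 0.995, 0.0, -0.0]
ft_force: [-0.9, -0.2, -2.6]
grip_width: 0.0457
```

```bash
python3 go.py .4477 -.2967 .116 168.2
```

```text
t 29.37 pos [ 447.6 -296.7  116.2] yaw 168.1 F [-0.9 -0.2 -2.6] w 0.0457
tx -0.01 ty 0.00 tz 0.02 | rx 0.000 ry -0.000 rz -0.002 | rows>=1
```

>>> {"fn": "send_rows", "kwargs": {"deltas": [{"tx":0,"ty":0,"tz":0.04,"rx":0,"ry":0,"rz":0},{"tx":0,"ty":0,"tz":0.08,"rx":0,"ry":0,"rz":0},{"tx":0,"ty":0,"tz":0.08,"rx":0,"ry":0,"rz":0}]}}

```text
time: 29.62
position: [0.4477, -0.2967, 0.116]
tool_rot: [0.104, 0.995, -0.0, 0.0]
ft_force: [-1.9, 1.3, 4.0]
grip_width: 0.046
```

Contact made. Releasing and rising.

>>> {"fn": "send_rows", "kwargs": {"deltas": [{"tx":0,"ty":0,"tz":0,"rx":0,"ry":0,"rz":0},{"tx":0,"ty":0,"tz":0,"rx":0,"ry":0,"rz":0},{"tx":0,"ty":0,"tz":0,"rx":0,"ry":0,"rz":0},{"tx":0,"ty":0,"tz":0,"rx":0,"ry":0,"rz":0},{"tx":0,"ty":0,"tz":0,"rx":0,"ry":0,"rz":0}], "claw": 8}}

```text
time: 30.03
position: [0.4477, -0.2967, 0.1153]
tool_rot: [0.104, 0.995, 0.0, 0.0]
ft_force: [-0.1, 0.5, 0.3]
grip_width: 0.0709
```

>>> {"fn": "send_rows", "kwargs": {"deltas": [{"tx":0,"ty":0,"tz":-1.5,"rx":0,"ry":0,"rz":0},{"tx":0,"ty":0,"tz":-4.5,"rx":0,"ry":0,"rz":0},{"tx":0,"ty":0,"tz":-7.5,"rx":0,"ry":0,"rz":0},{"tx":0,"ty":0,"tz":-9.5,"rx":0,"ry":0,"rz":0},{"tx":0,"ty":0,"tz":-10,"rx":0,"ry":0,"rz":0}]}}

```text
time: 30.45
position: [0.4494, -0.2983, 0.219]
tool_rot: [0.104, 0.995, -0.002, 0.003]
ft_force: [-0.2, -0.3, -0.1]
grip_width: 0.0796
```

```bash
python3 go.py .46 .05 .22 170; python3 look.py .4475 -.2967 .138 pics/w11.png
```

```text
t 30.45 pos [ 449.4 -298.3  219. ] yaw 168.1 F [-0.2 -0.3 -0.1] w 0.0796
tx 6.14 ty 34.30 tz -0.28 | rx -0.004 ry 0.006 rz -0.033 | rows>=9
rect [ 447.8 -295.8   81.3   46.1  -12.2] 0.13917265600757772 6415
```

View pics/w11.png

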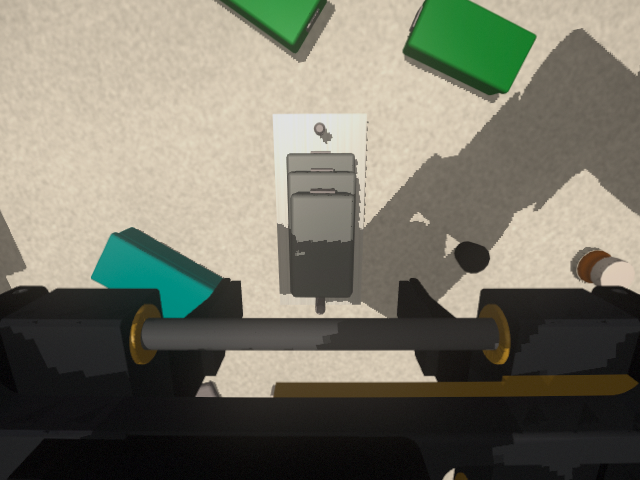

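The three cases are stacked at (321,228), squared up. I'll back away to check everything from the top and side views.

>>> {"fn": "send_rows", "kwargs": {"deltas": [{"tx":0.6,"ty":3.5,"tz":0,"rx":0,"ry":0,"rz":0},{"tx":1.2,"ty":7,"tz":0,"rx":0,"ry":0,"rz":0},{"tx":1.8,"ty":10.5,"tz":0,"rx":0,"ry":0,"rz":0},{"tx":2.4,"ty":13.5,"tz":0,"rx":0,"ry":0,"rz":0},{"tx":2.8,"ty":15.5,"tz":0,"rx":0,"ry":0,"rz":0}]}}

```text
time: 30.92
position: [0.4503, -0.1358, 0.2137]
tool_rot: [0.103, 0.995, 0.001, -0.002]
ft_force: [-0.1, 0.6, -0.4]
grip_width: 0.0797
```

>>> {"fn": "send_rows", "kwargs": {"deltas": [{"tx":0,"ty":2,"tz":-0.5,"rx":0,"ry":0,"rz":0},{"tx":0,"ty":4,"tz":-1,"rx":0,"ry":0,"rz":0},{"tx":0,"ty":6,"tz":-1,"rx":0,"ry":0,"rz":0},{"tx":0,"ty":7,"tz":-1,"rx":0,"ry":0,"rz":0},{"tx":0,"ty":7,"tz":-1,"rx":0,"ry":0,"rz":0}]}}

```text
time: 31.33
position: [0.4659, -0.0689, 0.2243]
tool_rot: [0.102, 0.995, 0.001, -0.001]
ft_force: [0.3, -0.4, -0.8]
grip_width: 0.08
```

```bash
python3 - <<'E'
from h import *
for n in ["top","side"]:
    c=cam(n); cv2.imwrite(f"pics/end_{n}.png",c["color"][:,:,::-1]); A=mpts(c,np.ones((480,640),bool))
    for z in (.03,.072,.108,.138):
      q=A[(np.hypot(A[:,0]-.4475,A[:,1]+.2977)<(.078 if z>.05 else .11))&(abs(A[:,2]-z)<.005)]
      if len(q)>50: print(n,z,rect(q),np.median(q[:,2]),len(q))
    q=A[(abs(A[:,0]-.481)<.12)&(abs(A[:,1]-.2917)<.08)]; 
    s=q[(q[:,2]>.006)&(q[:,2]<.013)]; print("plate",rect(s),np.median(s[:,2]))
    for l in ["jar","stopper","amber","flask","wash","timer","spatula"]:
        d=robot.outline_of(l,n)
        if d:
            F,h=topface(mpts(c,d[0]["pixels"])); print(l,round(d[0]["p"],2),rect(F)[:2],round(h,3))
E
python3 go.py .46 .05 .22 170
```

```text
top 0.03 [ 447.7 -298.4  198.4   88.9  -11.7] 0.030084993512235148 884
top 0.072 [ 446.9 -296.8  130.6   58.1  -11.7] 0.0711520363985505 179
top 0.108 [ 448.2 -295.2  105.8   52.1  -10.3] 0.10703325868991631 179
top 0.138 [ 448.2 -295.    80.1   46.8  -12.5] 0.13752632640918439 466
plate [ 4.815e+02  2.931e+02  2.387e+02  1.560e+02 -3.000e-01] 0.008807312157980585
amber 0.91 [ 765.3 -129.4] 0.116
flask 0.88 [789.   16.1] 0.08
wash 0.68 [686.6 373.6] 0.122
timer 0.8 [ 694.6 -381.4] 0.024
spatula 0.83 [768.6 167.3] 0.009
side 0.03 [ 504.6 -274.6  138.5   63.6  -39.6] 0.029876909431261645 313
side 0.072 [ 488.5 -276.5   63.2   18.6  -25.6] 0.07165120384801033 72
side 0.108 [ 487.4 -280.3   43.    17.1  -32.3] 0.10708726334855106 54
plate [478.2 294.1 236.8 127.8  -5.4] 0.008772810651057228
jar 0.56 [571.9  -2.9] 0.045
stopper 0.64 [ 526.2 -141.9] 0.028
amber 0.68 [ 764.4 -124.4] 0.106
flask 0.59 [791.2  22. ] 0.078
wash 0.6 [684.8 383.8] 0.117
timer 0.56 [791.2  22. ] 0.078
spatula 0.56 [768.2 168.8] 0.008
t 32.13 pos [466.7 -70.8 225.5] yaw 168.1 F [ 0.3 -0.1 -0.6] w 0.0799
tx 3.15 ty 11.68 tz 0.55 | rx -0.000 ry 0.000 rz -0.033 | rows>=3
```

View pics/end_top.png

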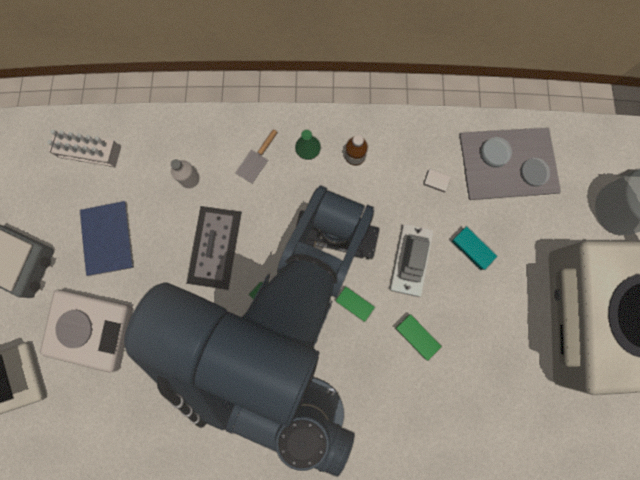

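View pics/end_side.png

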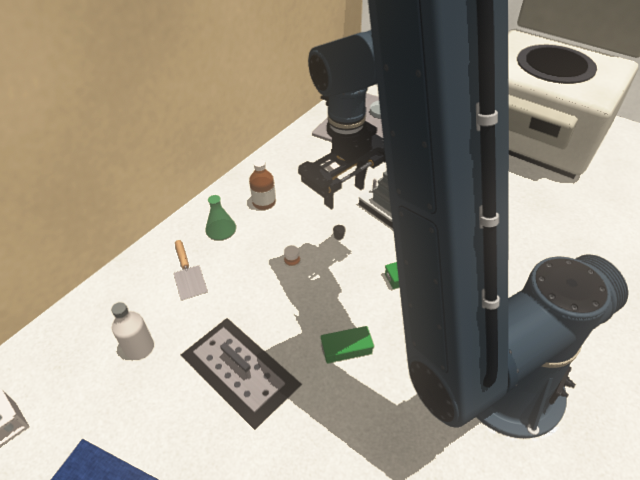

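The column is on the base at (413,257), the plate is centred on the mat at (214,247), and the bystanders haven't moved. The arm is touching nothing, so I'm handing in.

```bash
python3 -c "
from rig import robot
print(robot.hand_in())"
```

```text
the job is handed in; nothing more can be done
None
```

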